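# Rebuild the fume extractor's stack

## Robot

A 6-joint arm with a two-finger parallel gripper is mounted at the origin on the work surface. World frame = base frame: x ahead of the robot, y to its left, z up, the work surface at z = 0. Lengths are in m, angles in rad, forces in N, time in s.
With the tool pointing down it reaches from about 0.3 to 0.875 m from the base axis. Payload 6.4 kg.
Tool frame: the origin (TCP) lies at the very end of the fingers, on their centre line; the grasp point (between the pads) lies r.tcp_to_grasp behind it (r.tcp_to_grasp is the distance from the TCP to the grasp point, in m); x points along the fingers, y is the direction in which the jaws open and shut, and the axes are right-handed (so a half turn about x gives the same grasp; the last joint's range is limited). The gripper opens to 85 mm and grips with 20 to 120 N. Pads are 22 mm wide; open, the fingers measure 114 mm over their backs; the gripper's body (76 mm by 85 mm) begins 54 mm behind the grasp point. The pads swing forward as they close: fully open they stand 13 mm farther back than shut.
Start: joints at [-1.457, 0.181, 1.607, -0, 1.354, -0.206], TCP at [0.181, -0.546, 0.231] pointing down, gripper open.
Joint ranges: [-2.99, 2.99], [-0.89, 2.07], [0.3, 2.58], [-1.14, 4.28], [0, 2.63], [-3.12, 3.12]. Speed limits (rad/s): [2.57, 2.57, 3.01, 3.14, 3.14, 3.14].

## Interface

Orientations are given as a unit quaternion [w, x, y, z].
In Python, from bench import r, imaging, job gives the robot as it stands. The module is installed in compiled form; this text tells all that it offers.
- The arm moves only by the tool move_arm, never from a script. Its arguments are lists of equal length, an entry for each row: "translation": the shift along the tool's x, y, z in cm, a list of three; "turn": the turn about the tool's x in rad; "hand": the closure, from -1 (fully open) to 1 (shut). A call has 1 to 20 rows; each row is the pose to reach, as a shift and turn from the pose measured when the call began, along the tool's axes at that moment; what a row does not reach only later rows make up. A row lasts 1/12 s, in which the tool goes at most 41.7 mm and 7.16 degrees, less where a joint would pass 70% of its speed; a pose out of reach is approached as far as the arm can. A call with a gripper value outside its range is refused whole. The fingers move at their own pace and stop on an object; the grip force is fixed at half the most. Time passes only in rows, so rows that repeat a pose let the fingers close. It gives the time, the measured TCP pose, the force and the opening at its end, in the units of the state.
- r.observe(): the state, without advancing time (a new reading comes with each control period).
- imaging.grab_frame(name): name is "scene" or "top"; returns the picture (420x560x3 uint8, red, green, blue); there is no depth.
- imaging.camera_info(name): a dict with "intrinsics" (3x3 intrinsics, pixels), "dist_coeffs" ([k1, k2, p1, p2, k3] as OpenCV has them; the pictures are not rectified), "position" and "orientation" of the camera in the world. Camera axes: x right, y down, z forward; pixel columns grow to the right and rows downward; lengths in m; the calibration is good to about 2 mm. A picture is of the moment at which its call begins. camera_info takes no time and is no camera call.
- job.finish_job(): hands the job in, once; it reports no verdict.
The state is a dict: "t": time; "q": joint angles; "joint_vel": joint speeds; "joint_efforts": joint torques, N m; "ee_pos": TCP position; "eef_rot": TCP orientation; "wrist_force": force on the tool from outside, world axes, zero at the start; "wrist_torque": the same for the moment, N m; "opening": finger opening in m.
Only numpy, scipy, OpenCV 4.12 (cv2) and the standard library are available. Lean on these libraries where they do the work, as an engineer would, in place of code of your own. Each camera call takes 0.05 s, during which the arm holds its last target. There are 200 camera calls.

## Task

Fit the fume extractor's filter section on the sloping stub of the extractor, then the inlet cap on top of the filter section: each goes on with its ridges over the lugs, is pressed down against the rubber gasket, turned a quarter turn clockwise to the stop and let go so that it springs up into its lock. Leave both locked, and leave the other things on the bench where they are.

Things in the scene. Friction and masses are not known exactly. Their poses are not given: they have to be found in the camera images.
- socket: Stub on the sloping face of the grey fume extractor (fixed housing 175 x 160 x 145 mm). Origin: on the stub's axis in the plane of the face, 105 mm above the bench. z: along the stub out of the face, 30 degrees from vertical, leaning to the extractor's front; x: up the slope. Stub radius 20 mm, height 17 mm, chamfered. Face clear for 70 mm round the axis.
- stub_lug (a point): Outer end of the stub's +x lug. There are two lugs, at the socket's +x and -x: 12 mm wide, reaching 26 mm from the axis, 8 to 15 mm above the face.
- gasket_low (a joint): Black rubber gasket ring round the extractor's stub, 60 mm across: 0 = free, 5.5 mm proud of the face; 0.0055 = pressed flush with the face. A spring: 5 N to start, 13 N flush.
- filter_mid (a point): Centre of the filter section, which stands upright and loose on the bench: 97 mm tall, 0.13 to 0.25 kg. Point on its axis 48.5 mm above its rim (bottom), z up its axis. Bayonet skirt at the foot 66 mm across, 26 mm high; above it a plain round body 56 mm across up to 80 mm above the rim, where it is gripped (fingertips 28 mm or more above the rim); on top a stub with two lugs.
- filter_gap (a point): Edge of the filter section's rim at its own +y. Inside the skirt a lip of radius 21.5 mm has two entry gaps for the lugs, at its own +y and -y, each under a raised ridge outside (12 mm wide, 3.5 mm proud). Room for about 7 degrees of error either way. If the lugs miss the gaps, the lip rests on them, rim 15 mm above the face.
- filter_top (a point): Centre of the filter section's flat top, 80 mm above its rim, z up its axis. From it rises a stub like the extractor's: radius 20 mm, 17 mm tall, lugs at the section's own +x and -x, 12 mm wide, to 26 mm from the axis, 8 to 15 mm above this top.
- gasket_up (a joint): Rubber gasket round the stub on the filter section's top: 0 = free, 5.5 mm proud; 0.0055 = flush with that top. A spring: 3 N to start, 8.5 N flush.
- cap_mid (a point): Centre of the inlet cap, which stands upright and loose on the bench: 70 mm tall, 0.08 to 0.17 kg. Point on its axis 35 mm above its rim (bottom), z up its axis. Skirt as on the filter section, 66 mm across, 26 mm high; above it a plain round body 56 mm across to a flat slotted top 70 mm above the rim. Gripped by the body. It locks on the filter section's top stub.
- cap_gap (a point): Edge of the cap's rim at its own +y: entry gaps in the lip at its own +y and -y under raised ridges, just as on the filter section.
- filter: The filter section; origin at the centre of its rim. To lock it or the cap: gaps over the lugs (its y axis along their x axis, either way round), down along the stub's axis, press the gasket flush so that the rim meets the face, and while pressing turn 90 degrees clockwise, seen looking down on it, to a solid stop. Anticlockwise from the entry is blocked.
- cap: The cap; origin at the centre of its rim. When a part turned to its stop is let go, the gasket lifts it about 4 mm and the lugs catch in notches 2 mm deep: locked, its x axis along the lugs' x axis, rim 4 mm above the face below. Pressing a locked part down and turning it anticlockwise unlocks it; clockwise is safe.
- phone_a: Bystander: a phone lying flat, 148 x 72 x 9 mm. Origin: underside (bench level).
- phone_b: Bystander: another phone lying flat, 148 x 72 x 9 mm. Origin: underside (bench level).
- pump_bottle: Bystander: green solvent bottle with a steel dished top, 68 mm across, 112 mm tall. Origin: underside (bench level).
- flux_jar: Bystander: small jar with a lid, 56 mm across, 50 mm tall. Origin: underside (bench level).
- cutter: Bystander: snap-blade cutter lying flat, 145 mm long, 16 mm high. Origin: underside (bench level).
- screwdriver: Bystander: screwdriver lying flat, 170 mm long. Origin: underside (bench level).
- tape_roll: Bystander: roll of tape lying flat, 68 mm across, 18 mm high. Origin: underside (bench level).
Things that resemble listed ones, but are neither listed nor needed, are in the scene too. Leave any blue or orange look-alike of the cap alone.

How it is judged:
On the way, in this order (a step that is already met when the one before it is completed fails the run):
1. the filter section is locked on the extractor's stub (x of filter_mid in the frame of socket between -0.004 and 0.004 m and y of filter_mid in the frame of socket between -0.004 and 0.004 m and z of filter_mid in the frame of socket between 0.051 and 0.0543 m and angle between the z axis of filter_mid and the z axis of socket, either way round below 0.08 rad and angle between the x axis of filter_mid and the x axis of socket, either way round below 0.15 rad), for 0.2 s.
2. the inlet cap is locked on the filter section (x of cap_mid in the frame of filter_mid between -0.004 and 0.004 m and y of cap_mid in the frame of filter_mid between -0.004 and 0.004 m and z of cap_mid in the frame of filter_mid between 0.069 and 0.0723 m and angle between the z axis of cap_mid and the z axis of filter_mid, either way round below 0.08 rad and angle between the x axis of cap_mid and the x axis of filter_mid, either way round below 0.15 rad), for 0.2 s.
At the end, for the whole second after the job is handed in: Filter section locked on the extractor's stub and inlet cap locked on the filter section: each on the axis within 4 mm, axes parallel within 0.08 rad, x axes in line within 0.15 rad (either way round), rim 2.5 to 5.8 mm above the face below (sprung up into the lock, nominally 4 mm), both at rest (all of step 1 and all of step 2 and linear speed of each of filter, cap below 0.02 m/s); the robot touches nothing.
It fails at once if a bystander is pushed more than 30 mm from its place (distance of any of phone_a, phone_b, pump_bottle, flux_jar, cutter, screwdriver, tape_roll from where it was at the start of the episode above 0.03 m).
It also fails if it takes over 72 s, if anything falls off the work surface, if the arm or the gripper's body presses on something with over 40 N, if the wrist force passes 120 N, or if a joint passes its speed limit or range.

## Working session

There is one attempt and no reset: what is moved stays moved. The work goes in short steps, Python scripts to look and compute and a tool call to move; the robot and the scene stay as the last step left them, time stands still between calls to the robot, and variables do not carry over. Pictures are saved under pics/ and viewed, about 8 in all and at most 12, crops included, and the job is handed in when it is done.

Besides the shell and the picture viewer there is one more tool, called after "Request:" as name([rows], argument=value, ...), one row to a line, values as JSON. move_arm: Moves the arm, as the interface text tells. Its arguments: {"type":"object","properties":{"translation":{"type":"array","items":{"type":"array","items":{"type":"number"}}},"turn":{"type":"array","items":{"type":"number"}},"hand":{"type":"array","items":{"type":"number"}}},"required":["translation","turn","hand"]}

```bash
mkdir -p pics; python3 - <<'E'
from bench import r, imaging, job
import cv2
print(r.observe(), r.tcp_to_grasp)
for n in("scene","top"):
    print(n,imaging.camera_info(n))
    cv2.imwrite(f"pics/{n}0.png",imaging.grab_frame(n)[...,::-1])
E
```

```text
{'t': 0.0, 'q': array([-1.45730657e+00,  1.81521757e-01,  1.60801781e+00, -5.66781064e-05,
        1.35380096e+00, -2.06259570e-01]), 'joint_vel': array([ 2.84498593e-05, -2.44673672e-04, -8.08748090e-04, -7.06255913e-04,
        2.36431856e-03, -4.84997361e-04]), 'joint_efforts': array([ 1.41593799e-03, -4.44867539e+01, -3.51337731e+01, -3.31588935e-04,
        9.28152323e-03, -8.72141953e-06]), 'ee_pos': array([ 0.18069573, -0.54528022,  0.23039026]), 'eef_rot': array([ 0.11195351,  0.69809737,  0.11318993, -0.69807915]), 'wrist_force': array([-0.09605731,  0.92934781, -0.08149597]), 'wrist_torque': array([-0.01692233,  0.01218851, -0.00543737]), 'opening': 0.08512952295740965} 0.0187
scene {'intrinsics': array([[424.16083894,   0.        , 281.47424868],
       [  0.        , 424.16083894, 210.28653471],
       [  0.        ,   0.        ,   1.        ]]), 'dist_coeffs': array([-0.06852975,  0.        ,  0.        ,  0.        ,  0.        ]), 'position': array([ 1.29983331, -0.33643854,  0.77003723]), 'orientation': array([-0.36571283,  0.74994804,  0.48935216, -0.25370561])}
top {'intrinsics': array([[507.94262562,   0.        , 282.55702348],
       [  0.        , 507.94262562, 211.65332479],
       [  0.        ,   0.        ,   1.        ]]), 'dist_coeffs': array([0.02209377, 0.        , 0.        , 0.        , 0.        ]), 'position': array([ 0.30408515, -0.01600383,  1.60690471]), 'orientation': array([ 0.05440719, -0.69852574,  0.71243677, -0.03918538])}
```

View pics/scene0.png

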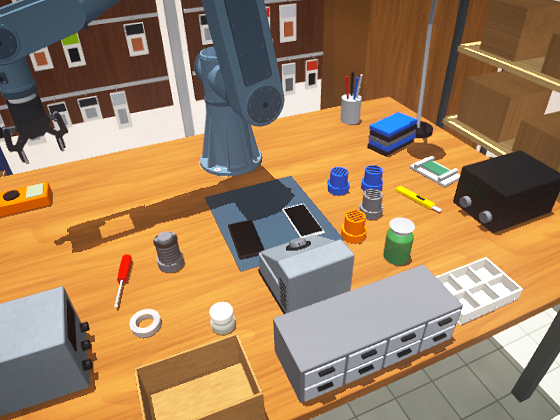

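View pics/top0.png

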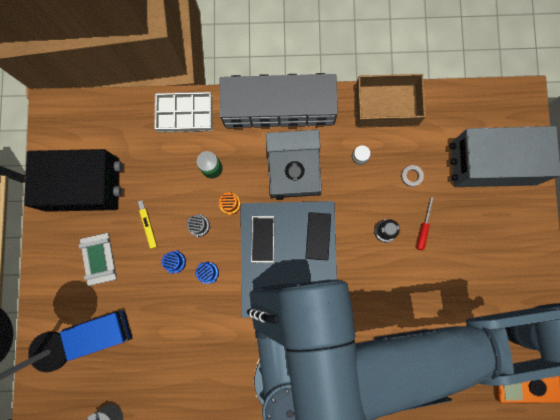

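The stub leans towards the robot and the filter is the grey part at right of the top view (388,230). The grey cap is at (198,226) and the stub is at (294,171). Next I'll enlarge those three places.

```bash
cat > h.py <<'E'
from bench import r, imaging, job
import cv2, numpy as np
from scipy.spatial.transform import Rotation as R
def rot(q): return R.from_quat([q[1],q[2],q[3],q[0]])
def cam(n):
    c=imaging.camera_info(n); return c["intrinsics"],c["dist_coeffs"],c["position"],rot(c["orientation"]).as_matrix()
def ray(n,uv):
    K,D,p,M=cam(n); u=cv2.undistortPoints(np.array([[uv]],float),K,D)[0,0]
    d=M@np.array([u[0],u[1],1]); return p,d/np.linalg.norm(d)
def onz(n,uv,z):
    p,d=ray(n,uv); return p+d*(z-p[2])/d[2]
def proj(n,X):
    K,D,p,M=cam(n); X=np.atleast_2d(X)
    return cv2.projectPoints(X,cv2.Rodrigues(M.T)[0],-M.T@p,K,D)[0][:,0]
def tri(a,b):
    (p,d),(q,e)=ray("top",a),ray("scene",b)
    A=np.stack([d,-e],1); s=np.linalg.lstsq(A,q-p,rcond=None)[0]
    x,y=p+d*s[0],q+e*s[1]; return (x+y)/2,np.linalg.norm(x-y)
def crop(img,c,w,h,k): 
    u,v=int(c[0]-w/2),int(c[1]-h/2); return cv2.resize(img[v:v+h,u:u+w],None,fx=k,fy=k,interpolation=cv2.INTER_CUBIC)
E
python3 - <<'E'
from h import *
t=cv2.imread("pics/top0.png"); s=cv2.imread("pics/scene0.png")
a=np.hstack([crop(t,(388,230),44,48,6),crop(t,(198,226),44,48,6),crop(t,(294,168),44,48,6)])
b=np.hstack([crop(s,(168,251),44,48,6),crop(s,(372,204),44,48,6),crop(s,(300,250),44,48,6)])
cv2.imwrite("pics/c1.png",np.vstack([a,b]))
for n,uv,z in(("fil",(388,230),.09),("cap",(198,226),.07),("stub",(294,171),.12)): print(n,onz("top",uv,z))
print(tri((388,229),(165,236)),tri((198,226),(373,192)),tri((294,170),(299,243)))
E
```

```text
fil [ 0.44468043 -0.29855876  0.09      ]
cap [0.47053611 0.27412396 0.07      ]
stub [ 0.62415636 -0.02210371  0.12      ]
(array([ 0.44706664, -0.30125264,  0.09176633]), np.float64(0.0057570844346038095)) (array([0.47334154, 0.27927636, 0.07035182]), np.float64(0.011614653175237835)) (array([ 0.62884675, -0.02208458,  0.11262573]), np.float64(0.0002452232843491039))
```

View pics/c1.png

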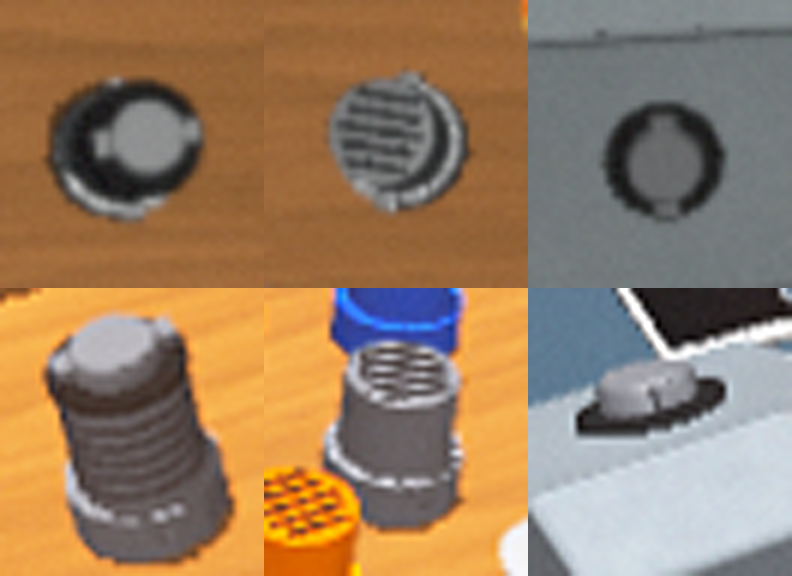

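Top view crops:
- **Filter:** lugs at (383.5,229.7) and (397.3,227.7).
- **Cap:** top centre at (195.7,223.2), with ridges at (200,214.5) and (197.3,235.8).
- **Stub:** lugs at (294.3,163.7) and (295.2,178.7).

Scene view crops give the top centres: filter (164.8,236.5), cap (373.3,194) and stub (297.8,241).

```bash
python3 - <<'E'
from h import *
def ang(a,b): d=b-a; return np.degrees(np.arctan2(d[1],d[0])),np.linalg.norm(d[:2]),(a+b)/2
print("fil",tri((390.7,228.8),(164.8,236.5)),onz("top",(390.7,228.8),.097), ang(onz("top",(383.5,229.7),.095),onz("top",(397.3,227.7),.095)), ang(onz("scene",(156.3,239.3),.095),onz("scene",(173.5,233.2),.095)))
print("cap",tri((195.7,223.2),(373.3,194)),onz("top",(195.7,223.2),.07),onz("scene",(373.3,194),.07),"ridges",ang(onz("top",(200,214.5),.026),onz("top",(197.3,235.8),.026)))
print("stub",tri((294.8,171.2),(297.8,241)),onz("top",(294.8,171.2),.12),onz("scene",(297.8,241),.12), ang(onz("top",(295.2,178.7),.105),onz("top",(294.3,163.7),.13)))
# extractor box edges, slope crease
a,b=(272+(545-528)/6,144+44/6),(272+(790-528)/6,144+35/6)
print("crease",ang(onz("top",a,.145),onz("top",b,.145)))
s=rot(r.observe()["eef_rot"]).as_matrix(); print(s)
E
```

```text
fil (array([ 0.44801014, -0.30557091,  0.09223236]), np.float64(0.0014437217665944485)) [ 0.4474456  -0.30538124  0.097     ] (np.float64(-82.85115043902286), np.float64(0.04134529618014803), array([ 0.44795145, -0.30488778,  0.095     ])) (np.float64(97.07730994787487), np.float64(0.04431730600565216), array([ 0.45088939, -0.30444046,  0.095     ]))
cap (array([0.47993942, 0.28237881, 0.06745344]), np.float64(0.0015201180139281455)) [0.47927899 0.28120098 0.07      ] [0.48306769 0.2809329  0.07      ] ridges (np.float64(172.9944958787707), np.float64(0.06756750244060804), array([0.47803486, 0.2803807 , 0.026     ]))
stub (array([ 0.62461679, -0.02384429,  0.11600444]), np.float64(0.0014092579107320088)) [ 0.62349292 -0.02447627  0.12      ] [ 0.62894255 -0.02507867  0.12      ] (np.float64(2.6309707426734352), np.float64(0.04041516108257245), array([ 0.62388554, -0.02434652,  0.1175    ]))
crease (np.float64(-89.23064653991693), np.float64(0.12043291954190286), array([ 0.68003268, -0.0269294 ,  0.145     ]))
[[-1.54315562e-04  3.14355208e-01 -9.49305419e-01]
 [ 1.51688700e-03 -9.49304265e-01 -3.14355073e-01]
 [-9.99998838e-01 -1.48849893e-03 -3.30348909e-04]]
```

The moves can't tilt the tool directly, but the stub is tilted 30°. I'll test with empty fingers whether driving past the reach limit tilts the wrist.

Request:
move_arm([
  [-12, -26, -95],
  [-12, -26, -95],
  [-12, -26, -95],
  [-12, -26, -95],
  [-12, -26, -95],
  [-12, -26, -95],
  [-12, -26, -95],
  [-12, -26, -95],
  [-12, -26, -95],
  [-12, -26, -95],
  [-12, -26, -95],
  [-12, -26, -95],
  [-12, -26, -95],
  [-12, -26, -95],
  [-12, -26, -95],
  [-12, -26, -95],
  [-12, -26, -95],
  [-12, -26, -95],
  [-12, -26, -95],
  [-12, -26, -95],
], turn=[0, 0, 0, 0, 0, 0, 0, 0, 0, 0, 0, 0, 0, 0, 0, 0, 0, 0, 0, 0], hand=[-1, -1, -1, -1, -1, -1, -1, -1, -1, -1, -1, -1, -1, -1, -1, -1, -1, -1, -1, -1])

```text
t: 1.77
ee_pos: [0.8647, -0.0896, 0.3307]
eef_rot: [-0.112, -0.698, -0.114, 0.698]
wrist_force: [2.1, -0.7, 0.4]
opening: 0.0851
```

Request:
move_arm([
  [0, -3, -25],
  [0, -3, -25],
  [0, -3, -25],
  [0, -3, -25],
  [0, -3, -25],
  [0, -3, -25],
  [0, -3, -25],
  [0, -3, -25],
], turn=[0, 0, 0, 0, 0, 0, 0, 0], hand=[-1, -1, -1, -1, -1, -1, -1, -1])

```text
t: 2.43
ee_pos: [0.9078, 0.0015, 0.2835]
eef_rot: [0.114, 0.71, 0.112, -0.685]
wrist_force: [-0.3, 0.6, 0.3]
opening: 0.0854
```

```bash
python3 - <<'E'
from h import *
o=r.observe(); print(o["q"],o["ee_pos"]); print(rot(o["eef_rot"]).as_matrix().round(3))
E
```

```text
[-0.13069857  1.00496236  0.2977125   0.0066034   1.80375315  1.12090707] [0.90782511 0.0015482  0.28348794]
[[ 0.036  0.315 -0.948]
 [ 0.002 -0.949 -0.315]
 [-0.999  0.01  -0.034]]
```

Request:
move_arm([
  [0, 95, -285],
  [0, 95, -285],
  [0, 95, -285],
  [0, 95, -285],
  [0, 95, -285],
  [0, 95, -285],
], turn=[0, 0, 0, 0, 0, 0], hand=[-1, -1, -1, -1, -1, -1])

```text
t: 2.93
ee_pos: [0.9345, 0.0006, 0.228]
eef_rot: [0.116, 0.722, 0.109, -0.674]
wrist_force: [-0.4, -0.0, -0.3]
opening: 0.0855
```

```bash
python3 - <<'E'
from h import *
o=r.observe(); print(o["t"],o["q"],o["ee_pos"]); print(rot(o["eef_rot"]).as_matrix().round(3))
E
```

```text
2.9333 [-0.12943742  1.06704795  0.29844241  0.01074447  1.70797897  1.12306362] [9.34487934e-01 5.78765630e-04 2.27966829e-01]
[[ 0.069  0.314 -0.947]
 [ 0.002 -0.949 -0.315]
 [-0.998  0.02  -0.066]]
```

It works: each call adds about 2° of outward tilt, because each call takes the measured orientation as its reference. I'll try short calls, demanding motion straight out from the shoulder.

Request:
move_arm([
  [-95, 90, -265],
  [-95, 90, -265],
], turn=[0, 0], hand=[-1, -1])

```text
t: 3.1
ee_pos: [0.9417, 0.0004, 0.2408]
eef_rot: [0.118, 0.733, 0.108, -0.662]
wrist_force: [-0.2, -0.5, 1.0]
opening: 0.0853
```

Request:
move_arm([
  [-95, 90, -265],
  [-95, 90, -265],
], turn=[0, 0], hand=[-1, -1])

```text
t: 3.27
ee_pos: [0.9489, -0.0001, 0.2601]
eef_rot: [0.12, 0.745, 0.105, -0.648]
wrist_force: [-0.5, 0.0, 0.9]
opening: 0.0854
```

Request:
move_arm([
  [-95, 90, -265],
  [-95, 90, -265],
  [-95, 90, -265],
  [-95, 90, -265],
], turn=[0, 0, 0, 0], hand=[-1, -1, -1, -1])

```text
t: 3.6
ee_pos: [0.9521, -0.0011, 0.2885]
eef_rot: [0.122, 0.757, 0.103, -0.634]
wrist_force: [0.4, 0.6, -0.7]
opening: 0.0855
```

```bash
python3 - <<'E'
from h import *
o=r.observe(); print(o["t"],o["q"],o["ee_pos"]); print(rot(o["eef_rot"]).as_matrix().round(3))
E
```

```text
3.6 [-0.13360657  1.00441519  0.29805921  0.0248593   1.66507495  1.12170213] [ 0.95206062 -0.00114201  0.28850294]
[[ 0.175  0.31  -0.935]
 [ 0.001 -0.949 -0.314]
 [-0.985  0.054 -0.166]]
```

Request:
move_arm([
  [-13, -23, 68],
  [-13, -23, 68],
  [-13, -23, 68],
  [-13, -23, 68],
  [-13, -23, 68],
  [-13, -23, 68],
  [-13, -23, 68],
  [-13, -23, 68],
  [-13, -23, 68],
  [-13, -23, 68],
  [-13, -23, 68],
  [-13, -23, 68],
  [-13, -23, 68],
  [-13, -23, 68],
  [-13, -23, 68],
  [-13, -23, 68],
  [-13, -23, 68],
  [-13, -23, 68],
  [-13, -23, 68],
  [-13, -23, 68],
], turn=[0, 0, 0, 0, 0, 0, 0, 0, 0, 0, 0, 0, 0, 0, 0, 0, 0, 0, 0, 0], hand=[-1, -1, -1, -1, -1, -1, -1, -1, -1, -1, -1, -1, -1, -1, -1, -1, -1, -1, -1, -1])

```text
t: 5.27
ee_pos: [0.2609, 0.0034, 0.2927]
eef_rot: [0.12, 0.747, 0.104, -0.646]
wrist_force: [0.5, -0.2, 0.1]
opening: 0.0855
```

```bash
cat > st.py <<'E'
from h import *
o=r.observe(); print(o["t"].__round__(2),"q",o["q"].round(3),"p",o["ee_pos"].round(4),"f",o["wrist_force"].round(1),"op",o["opening"].__round__(4)); print(rot(o["eef_rot"]).as_matrix().round(4))
E
python3 st.py
```

```text
5.27 q [-0.564 -0.894  2.261  0.078  1.651  0.699] p [0.2609 0.0034 0.2927] f [ 0.5 -0.2  0.1] op 0.0855
[[ 1.452e-01  3.098e-01 -9.396e-01]
 [-5.000e-04 -9.497e-01 -3.132e-01]
 [-9.894e-01  4.590e-02 -1.377e-01]]
```

Request:
move_arm([
  [-43, -93, 282],
  [-43, -93, 282],
], turn=[0, 0], hand=[-1, -1])

```text
t: 5.43
ee_pos: [0.2503, 0.0058, 0.2957]
eef_rot: [0.12, 0.736, 0.105, -0.658]
wrist_force: [0.4, -0.4, 0.0]
opening: 0.0855
```

Request:
move_arm([
  [-35, -93, 282],
  [-35, -93, 282],
], turn=[0, 0], hand=[-1, -1])

```text
t: 5.6
ee_pos: [0.2395, 0.0091, 0.2989]
eef_rot: [0.119, 0.725, 0.106, -0.67]
wrist_force: [-0.5, 0.5, -0.0]
opening: 0.0849
```

```bash
python3 st.py
```

```text
5.6 q [-0.531 -0.894  2.245  0.036  1.719  0.727] p [0.2395 0.0091 0.2989] f [-0.5  0.5 -0. ] op 0.0849
[[ 0.0796  0.3136 -0.9462]
 [-0.0059 -0.9491 -0.315 ]
 [-0.9968  0.0307 -0.0737]]
```

Request:
move_arm([
  [-20, -93, 282],
  [-20, -93, 282],
], turn=[0, 0], hand=[-1, -1])

```text
t: 5.77
ee_pos: [0.228, 0.014, 0.301]
eef_rot: [0.119, 0.713, 0.107, -0.683]
wrist_force: [0.3, -0.0, 0.0]
opening: 0.0852
```

Request:
move_arm([
  [-13, -93, 282],
  [-13, -93, 282],
], turn=[0, 0], hand=[-1, -1])

```text
t: 5.93
ee_pos: [0.216, 0.0217, 0.3046]
eef_rot: [0.118, 0.701, 0.108, -0.695]
wrist_force: [-0.6, 0.3, -0.7]
opening: 0.0852
```

Request:
move_arm([
  [-5, -93, 282],
], turn=[0], hand=[-1])

```text
t: 6.02
ee_pos: [0.2068, 0.0264, 0.3069]
eef_rot: [-0.118, -0.692, -0.107, 0.704]
wrist_force: [-0.4, 0.6, -0.5]
opening: 0.0852
```

```bash
python3 st.py
```

```text
6.02 q [-0.432 -0.893  2.227 -0.023  1.814  0.813] p [0.2068 0.0264 0.3069] f [-0.4  0.6 -0.5] op 0.0852
[[-0.0152  0.3151 -0.949 ]
 [-0.0178 -0.949  -0.3148]
 [-0.9997  0.0121  0.0201]]
```

Request:
move_arm([
  [10.9, 38.9, -12.7],
  [10.9, 38.9, -12.7],
  [10.9, 38.9, -12.7],
  [10.9, 38.9, -12.7],
  [10.9, 38.9, -12.7],
  [10.9, 38.9, -12.7],
  [10.9, 38.9, -12.7],
  [10.9, 38.9, -12.7],
  [10.9, 38.9, -12.7],
  [10.9, 38.9, -12.7],
  [10.9, 38.9, -12.7],
  [10.9, 38.9, -12.7],
  [10.9, 38.9, -12.7],
], turn=[-0.9, -0.9, -0.9, -0.9, -0.9, -0.9, -0.9, -0.9, -0.9, -0.9, -0.9, -0.9, -0.9], hand=[-1, -1, -1, -1, -1, -1, -1, -1, -1, -1, -1, -1, -1])

```text
t: 7.1
ee_pos: [0.4484, -0.3041, 0.199]
eef_rot: [-0.406, -0.571, -0.404, 0.588]
wrist_force: [-0.6, -0.6, -0.1]
opening: 0.0856
```

```bash
cat >> h.py <<'E'
def to(P):
    o=r.observe(); return (rot(o["eef_rot"]).as_matrix().T@(np.array(P)-o["ee_pos"])*100).round(2)
E
python3 st.py; python3 -c "
from h import *
print(to([.448,-.305,.031]))
im=imaging.grab_frame('scene')[...,::-1]; im2=imaging.grab_frame('top')[...,::-1]
cv2.imwrite('pics/a1.png',np.hstack([crop(im,(168,220),120,140,3),crop(im2,(388,230),120,140,3)]))"
```

```text
7.1 q [-0.801  0.142  1.719 -0.024  1.28  -0.444] p [ 0.4484 -0.3041  0.199 ] f [-0.6 -0.6 -0.1] op 0.0856
[[-0.0166  0.9391 -0.3432]
 [-0.0159 -0.3434 -0.939 ]
 [-0.9997 -0.0101  0.0207]]
[16.8   0.16 -0.25]
```

View pics/a1.png

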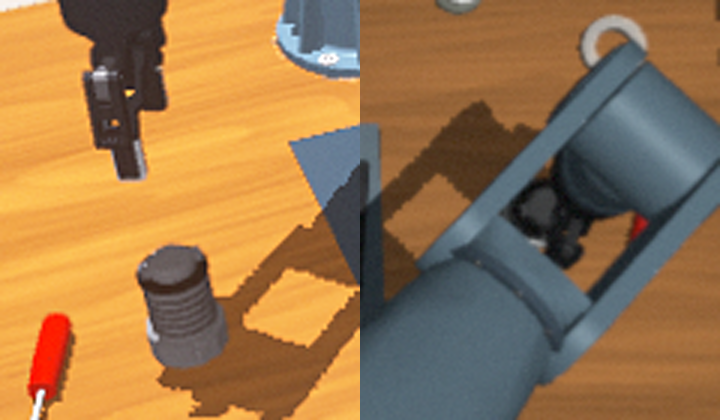

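Picture 4 shows the fingers above the filter. Now I'll go down and close.

Request:
move_arm([
  [4, 0.04, -0.06],
  [8, 0.08, -0.12],
  [11, 0.12, -0.18],
  [14, 0.14, -0.22],
  [16, 0.16, -0.25],
  [16.8, 0.16, -0.25],
  [16.8, 0.16, -0.25],
  [16.8, 0.16, -0.25],
  [16.8, 0.16, -0.25],
  [16.8, 0.16, -0.25],
  [16.8, 0.16, -0.25],
  [16.8, 0.16, -0.25],
  [16.8, 0.16, -0.25],
  [16.8, 0.16, -0.25],
  [16.8, 0.16, -0.25],
], turn=[0, 0, 0, 0, 0, 0, 0, 0, 0, 0, 0, 0, 0, 0, 0], hand=[-1, -1, -1, -1, -1, -1, -1, 1, 1, 1, 1, 1, 1, 1, 1])

```text
t: 8.45
ee_pos: [0.449, -0.3055, 0.0345]
eef_rot: [-0.409, -0.572, -0.402, 0.587]
wrist_force: [-0.4, 2.4, 6.2]
opening: 0.0556
```

```bash
python3 st.py
```

```text
8.45 q [-0.802  0.375  1.814 -0.028  0.948 -0.436] p [ 0.449  -0.3055  0.0345] f [-0.4  2.4  6.2] op 0.0556
[[-0.013   0.9395 -0.3423]
 [-0.0198 -0.3425 -0.9393]
 [-0.9997 -0.0054  0.023 ]]
```

Request:
move_arm([
  [-4, 0, 0],
  [-8, 0, 0],
  [-12, 1, -1],
  [-30.7, 34.3, -42.3],
  [-30.7, 34.3, -42.3],
  [-30.7, 34.3, -42.3],
  [-30.7, 34.3, -42.3],
  [-30.7, 34.3, -42.3],
  [-30.7, 34.3, -42.3],
  [-30.7, 34.3, -42.3],
  [-30.7, 34.3, -42.3],
  [-30.7, 34.3, -42.3],
  [-30.7, 34.3, -42.3],
  [-30.7, 34.3, -42.3],
  [-30.7, 34.3, -42.3],
  [-30.7, 34.3, -42.3],
  [-30.7, 34.3, -42.3],
  [-30.7, 34.3, -42.3],
], turn=[0, 0, 0, 0.1, 0.1, 0.1, 0.1, 0.1, 0.1, 0.1, 0.1, 0.1, 0.1, 0.1, 0.1, 0.1, 0.1, 0.1], hand=[1, 1, 1, 1, 1, 1, 1, 1, 1, 1, 1, 1, 1, 1, 1, 1, 1, 1])

```text
t: 9.95
ee_pos: [0.888, -0.014, 0.3123]
eef_rot: [-0.384, -0.596, -0.371, 0.599]
wrist_force: [-0.5, 0.0, -0.5]
opening: 0.0552
```

```bash
python3 st.py
```

```text
9.95 q [-0.143  0.969  0.303 -0.017  1.861  0.297] p [ 0.888  -0.014   0.3123] f [-0.5  0.  -0.5] op 0.0552
[[ 0.0064  0.9028 -0.4299]
 [-0.0177 -0.4297 -0.9028]
 [-0.9998  0.0134  0.0132]]
```

Request:
move_arm([
  [-105, 259, -139],
  [-105, 259, -139],
], turn=[0, 0], hand=[1, 1])

```text
t: 10.12
ee_pos: [0.8969, -0.0151, 0.3241]
eef_rot: [0.392, 0.608, 0.363, -0.588]
wrist_force: [-0.3, -0.8, -1.5]
opening: 0.0554
```

Request:
move_arm([
  [-95, 259, -139],
  [-95, 259, -139],
], turn=[0, 0], hand=[1, 1])

```text
t: 10.28
ee_pos: [0.9081, -0.0111, 0.3284]
eef_rot: [0.399, 0.619, 0.354, -0.576]
wrist_force: [-0.3, -0.0, -0.1]
opening: 0.0553
```

Request:
move_arm([
  [-85, 259, -139],
  [-85, 259, -139],
], turn=[0, 0], hand=[1, 1])

```text
t: 10.45
ee_pos: [0.9191, -0.0066, 0.332]
eef_rot: [0.406, 0.63, 0.346, -0.565]
wrist_force: [0.3, 0.1, -0.8]
opening: 0.0553
```

Request:
move_arm([
  [-75, 259, -139],
  [-75, 259, -139],
], turn=[0, 0], hand=[1, 1])

```text
t: 10.62
ee_pos: [0.9298, -0.0023, 0.3357]
eef_rot: [0.412, 0.64, 0.339, -0.553]
wrist_force: [-0.2, 0.5, -1.7]
opening: 0.0551
```

Request:
move_arm([
  [-65, 259, -139],
  [-65, 259, -139],
], turn=[0, 0], hand=[1, 1])

```text
t: 10.78
ee_pos: [0.9402, 0.0015, 0.3398]
eef_rot: [0.418, 0.649, 0.331, -0.542]
wrist_force: [-0.4, 0.3, -1.2]
opening: 0.0555
```

Request:
move_arm([
  [-55, 259, -139],
  [-55, 259, -139],
], turn=[0, 0], hand=[1, 1])

```text
t: 10.95
ee_pos: [0.9503, 0.005, 0.344]
eef_rot: [0.424, 0.659, 0.324, -0.53]
wrist_force: [-0.5, -0.4, -1.0]
opening: 0.0554
```

```bash
python3 st.py
```

```text
10.95 q [-0.121  0.946  0.298  0.005  1.668  0.328] p [0.9503 0.005  0.344 ] f [-0.5 -0.4 -1. ] op 0.0554
[[ 0.2274  0.8767 -0.424 ]
 [-0.0227 -0.4305 -0.9023]
 [-0.9735  0.2148 -0.078 ]]
```

Request:
move_arm([
  [-0.5, -5.8, -10],
  [-0.5, -5.8, -10],
  [-0.5, -5.8, -10],
  [-0.5, -5.8, -10],
], turn=[0, 0, 0, 0], hand=[1, 1, 1, 1])

```text
t: 11.28
ee_pos: [0.9392, 0.1305, 0.3455]
eef_rot: [0.425, 0.658, 0.328, -0.528]
wrist_force: [-0.2, 1.4, -1.2]
opening: 0.0551
```

Request:
move_arm([
  [-45, 249, -159],
  [-45, 249, -159],
], turn=[0, 0], hand=[1, 1])

```text
t: 11.45
ee_pos: [0.9509, 0.123, 0.3491]
eef_rot: [0.43, 0.667, 0.323, -0.515]
wrist_force: [1.0, 1.1, -1.1]
opening: 0.0551
```

Request:
move_arm([
  [-35, 249, -159],
  [-35, 249, -159],
], turn=[0, 0], hand=[1, 1])

```text
t: 11.62
ee_pos: [0.9612, 0.1224, 0.3534]
eef_rot: [0.435, 0.677, 0.316, -0.503]
wrist_force: [-0.4, -0.2, -0.8]
opening: 0.0553
```

Request:
move_arm([
  [-25, 249, -159],
  [-25, 249, -159],
], turn=[0, 0], hand=[1, 1])

```text
t: 11.78
ee_pos: [0.9713, 0.1237, 0.3578]
eef_rot: [0.439, 0.686, 0.31, -0.49]
wrist_force: [-1.0, -0.4, -0.4]
opening: 0.0551
```

Request:
move_arm([
  [-14, 249, -159],
  [-14, 249, -159],
], turn=[0, 0], hand=[1, 1])

```text
t: 11.95
ee_pos: [0.9815, 0.1253, 0.3619]
eef_rot: [0.443, 0.695, 0.304, -0.478]
wrist_force: [-0.4, -0.0, -1.4]
opening: 0.0552
```

Request:
move_arm([
  [-4, 249, -159],
  [-4, 249, -159],
], turn=[0, 0], hand=[1, 1])

```text
t: 12.12
ee_pos: [0.9915, 0.1267, 0.3658]
eef_rot: [0.447, 0.704, 0.298, -0.465]
wrist_force: [-0.9, -0.4, -1.8]
opening: 0.0555
```

```bash
python3 st.py
```

```text
12.12 q [0.009 0.94  0.298 0.    1.502 0.446] p [0.9915 0.1267 0.3658] f [-0.9 -0.4 -1.8] op 0.0555
[[ 0.3908  0.8344 -0.3887]
 [ 0.0036 -0.4236 -0.9058]
 [-0.9205  0.3526 -0.1686]]
```

Request:
move_arm([
  [6, 249, -140],
  [6, 249, -140],
], turn=[0, 0], hand=[1, 1])

```text
t: 12.28
ee_pos: [1.0019, 0.1239, 0.37]
eef_rot: [0.451, 0.712, 0.291, -0.452]
wrist_force: [0.2, -0.6, -0.3]
opening: 0.0557
```

Request:
move_arm([
  [16, 249, -140],
  [16, 249, -140],
], turn=[0, 0], hand=[1, 1])

```text
t: 12.45
ee_pos: [1.0123, 0.1207, 0.3742]
eef_rot: [0.454, 0.721, 0.285, -0.439]
wrist_force: [-0.8, -0.6, -1.9]
opening: 0.0551
```

Request:
move_arm([
  [27, 249, -140],
  [27, 249, -140],
], turn=[0, 0], hand=[1, 1])

```text
t: 12.62
ee_pos: [1.0225, 0.1182, 0.3781]
eef_rot: [0.458, 0.728, 0.279, -0.426]
wrist_force: [-0.6, -0.9, -0.2]
opening: 0.0555
```

```bash
python3 st.py
```

```text
12.62 q [-0.005  0.941  0.298  0.018  1.4    0.431] p [1.0225 0.1182 0.3781] f [-0.6 -0.9 -0.2] op 0.0555
[[ 0.4807  0.7969 -0.3658]
 [ 0.0156 -0.4248 -0.9051]
 [-0.8767  0.4294 -0.2167]]
```

Request:
move_arm([
  [35, 249, -140],
], turn=[0], hand=[1])

```text
t: 12.7
ee_pos: [1.0301, 0.1174, 0.3812]
eef_rot: [0.461, 0.734, 0.274, -0.417]
wrist_force: [0.9, 0.4, -1.5]
opening: 0.0552
```

```bash
python3 st.py; python3 -c "
from h import *
print(to([.59,-.025,.26]),to([.5938,-.025,.1728]))"
```

```text
12.7 q [-0.007  0.942  0.299  0.023  1.374  0.429] p [1.0301 0.1174 0.3812] f [ 0.9  0.4 -1.5] op 0.0552
[[ 0.5029  0.7862 -0.3592]
 [ 0.0186 -0.4253 -0.9048]
 [-0.8641  0.4484 -0.2285]]
[-11.92 -33.98  31.46] [ -4.2  -37.59  33.32]
```

Request:
move_arm([
  [-11.9, -34, 31.5],
  [-11.9, -34, 31.5],
  [-11.9, -34, 31.5],
  [-11.9, -34, 31.5],
  [-11.9, -34, 31.5],
  [-11.9, -34, 31.5],
  [-11.9, -34, 31.5],
  [-11.9, -34, 31.5],
  [-11.9, -34, 31.5],
  [-11.9, -34, 31.5],
  [-11.9, -34, 31.5],
  [-11.9, -34, 31.5],
  [-11.9, -34, 31.5],
  [-8, -36, 32.5],
  [-4.2, -37.6, 33.3],
  [-4.2, -37.6, 33.3],
  [-4.2, -37.6, 33.3],
], turn=[0, 0, 0, 0, 0, 0, 0, 0, 0, 0, 0, 0, 0, 0, 0, 0, 0], hand=[1, 1, 1, 1, 1, 1, 1, 1, 1, 1, 1, 1, 1, 1, 1, 1, 1])

```text
t: 14.12
ee_pos: [0.5917, -0.0241, 0.17]
eef_rot: [0.459, 0.733, 0.276, -0.418]
wrist_force: [0.6, 0.6, -0.1]
opening: 0.0554
```

```bash
python3 st.py; python3 -c "
from h import *
im=imaging.grab_frame('scene')[...,::-1]; im2=imaging.grab_frame('top')[...,::-1]
cv2.imwrite('pics/a2.png',np.hstack([crop(im,(300,235),80,110,5),crop(im2,(294,175),80,110,5)]))"
```

```text
14.12 q [-0.346 -0.012  2.043  0.317  0.647 -0.12 ] p [ 0.5917 -0.0241  0.17  ] f [ 0.6  0.6 -0.1] op 0.0554
[[ 0.4974  0.789  -0.3605]
 [ 0.0207 -0.4263 -0.9044]
 [-0.8673  0.4424 -0.2283]]
```

View pics/a2.png

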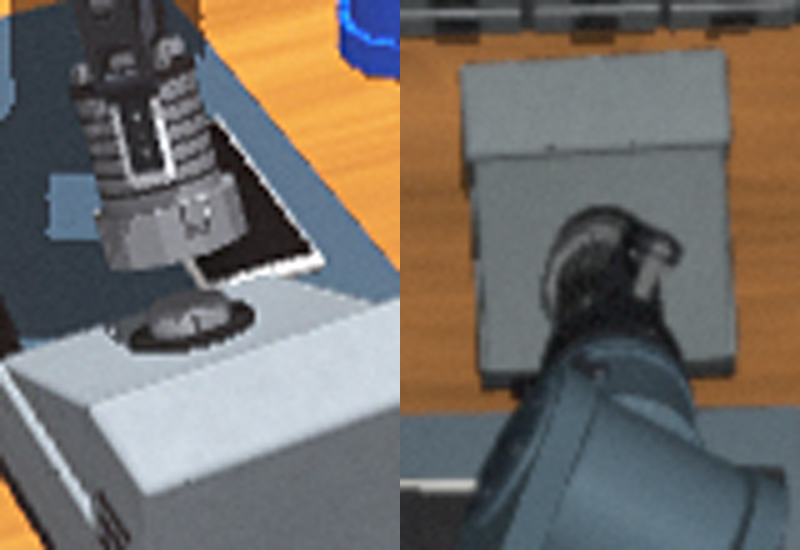

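Picture 5 shows the filter tilted above the stub, with its ridge (crop 195,218) over the near lug (197,322). I'll check the alignment against projected axis points.

```bash
python3 -c "
from h import *
o=r.observe(); M=rot(o['eef_rot']).as_matrix(); p=o['ee_pos']
ang=27.1*np.pi/180
fy=np.cos(ang)*M[:,1]-np.sin(ang)*M[:,2]; n=-M[:,0]; fx=np.cross(fy,n)
print('fy',fy.round(3))
rim=p-.0345*n
f=lambda n_,X:((proj(n_,X)-np.array([[260,180]] if n_=='scene' else [[254,120]]))*5).round(0).tolist()
th=np.linspace(0,2*np.pi,9)[:-1]
print('rim',f('scene',rim),'circ',f('scene',[rim+.033*(np.cos(t)*fy+np.sin(t)*fx) for t in th]))
print('ridge mid',f('scene',[rim+.036*fy+.013*n, rim+.036*fy+.026*n]))
O=np.array([.6335,-.0243,.104]); z=np.array([-.5,-.01,.866]);x=np.array([.866,.02,.5])
print('stubtop',f('scene',O+.017*z),'lug',f('scene',O+.026*x+.0115*z),'gasket',f('scene',[O+.0055*z+.03*(np.cos(t)*x+np.sin(t)*np.cross(z,x)) for t in th]))
print('offset of O from axis in tool coords',(M.T@(O-rim)*100).round(2))
print('top rim circ',f('top',[rim+.033*(np.cos(t)*fy+np.sin(t)*fx) for t in th]))
"
```

```text
fy [0.862 0.034 0.505]
rim [[175.0, 242.0]] circ [[204.0, 249.0], [149.0, 262.0], [111.0, 263.0], [111.0, 251.0], [148.0, 235.0], [200.0, 223.0], [238.0, 222.0], [241.0, 232.0]]
ridge mid [[200.0, 222.0], [193.0, 194.0]]
stubtop [[187.0, 302.0]] lug [[211.0, 321.0]] gasket [[217.0, 335.0], [251.0, 318.0], [249.0, 306.0], [215.0, 306.0], [168.0, 316.0], [134.0, 331.0], [134.0, 344.0], [168.0, 346.0]]
offset of O from axis in tool coords [ 4.63 -0.22  0.17]
top rim circ [[202.0, 211.0], [242.0, 225.0], [261.0, 262.0], [246.0, 300.0], [207.0, 318.0], [167.0, 305.0], [148.0, 269.0], [163.0, 230.0]]
```

```bash
python3 -c "
from h import *
c={}
for n,b in (('top',(294,170,16)),('scene',(300,246,20))):
    g=cv2.cvtColor(cv2.imread(f'pics/{n}0.png'),cv2.COLOR_BGR2GRAY); k=8
    u,v,w=b; s=cv2.resize(g[v-w:v+w,u-w:u+w],None,fx=k,fy=k,interpolation=cv2.INTER_CUBIC)
    m=(s<75).astype(np.uint8); cs,_=cv2.findContours(m,cv2.RETR_EXTERNAL,cv2.CHAIN_APPROX_NONE)
    for q in cs:
        if cv2.contourArea(q)>600:
            e=cv2.fitEllipse(cv2.convexHull(q)); ce=(e[0][0]/k+u-w-.44,e[0][1]/k+v-w-.44); print(n,ce,np.array(e[1])/k,e[2])
            c.setdefault(n,[]).append(ce)
for a in c['top']:
  for b in c['scene']: print(tri(a,b))
O=np.array([.6335,-.0243,.104]); print(proj('top',O+.0055*np.array([-.5,-.01,.866])),proj('scene',O+.0055*np.array([-.5,-.01,.866])))
"
```

```text
top (294.16281562805176, 170.283934173584) [19.13197136 19.97428894] 80.28094482421875
scene (297.87412506103516, 245.4501710510254) [ 7.82322741 25.89310455] 76.26284790039062
scene (307.3607106781006, 226.50223356246948) [18.61830711 24.90338516] 90.22735595703125
(array([ 0.62898304, -0.0237049 ,  0.10585179]), np.float64(0.002164490347345894))
(array([ 0.62379007, -0.01163955,  0.15367618]), np.float64(0.023614341682853673))
[[294.7040586  169.62176812]] [[298.40397392 245.01285994]]
```

Request:
move_arm([
  [0.8, -0.38, 0.21],
  [1.6, -0.38, 0.21],
  [2.2, -0.38, 0.21],
  [2.5, -0.38, 0.21],
  [2.8, -0.38, 0.21],
  [3.0, -0.38, 0.21],
  [3.2, -0.38, 0.21],
  [3.4, -0.38, 0.21],
  [3.4, -0.38, 0.21],
], turn=[0, 0, 0, 0, 0, 0, 0, 0, 0], hand=[1, 1, 1, 1, 1, 1, 1, 1, 1])

```text
t: 14.97
ee_pos: [0.6085, -0.0248, 0.1432]
eef_rot: [0.461, 0.735, 0.273, -0.416]
wrist_force: [-0.1, -0.3, -1.6]
opening: 0.0554
```

```bash
python3 st.py; cat > sk.py <<'E'
from h import *
o=r.observe(); M=rot(o['eef_rot']).as_matrix()
O=np.array([.6311,-.0240,.105])
print("O from TCP, tool cm",(M.T@(O-o['ee_pos'])*100).round(2),"force tool",(M.T@o['wrist_force']).round(1),"torque tool",(M.T@o['wrist_torque']).round(2))
E
python3 sk.py
```

```text
14.97 q [-0.334  0.07   2.026  0.343  0.573 -0.145] p [ 0.6085 -0.0248  0.1432] f [-0.1 -0.3 -1.6] op 0.0554
[[ 0.5046  0.7854 -0.3586]
 [ 0.0182 -0.4249 -0.905 ]
 [-0.8632  0.4501 -0.2287]]
O from TCP, tool cm [ 4.44  0.02 -0.01] force tool [ 1.3 -0.7  0.7] torque tool [ 0.02 -0.16 -0.3 ]
```

The rim reads 10 mm above the face with almost no force, so the lugs should be in the gaps. Next I'll press down gently.

Request:
move_arm([
  [0.3, 0, 0],
  [0.5, 0, 0],
  [0.7, 0, 0],
  [0.9, 0, 0],
  [1.1, 0, 0],
  [1.1, 0, 0],
], turn=[0, 0, 0, 0, 0, 0], hand=[1, 1, 1, 1, 1, 1])

```text
t: 15.47
ee_pos: [0.6144, -0.0239, 0.1354]
eef_rot: [0.462, 0.735, 0.274, -0.415]
wrist_force: [-13.2, 3.9, 16.8]
opening: 0.0557
```

```bash
python3 sk.py
```

```text
O from TCP, tool cm [ 3.46 -0.06  0.11] force tool [-21.1  -4.5  -2.7] torque tool [ 0.07 -0.11 -1.36]
```

Request:
move_arm([
  [0.15, 0, 0],
  [0.15, 0, 0],
  [0.15, 0, 0],
  [0.15, 0, 0],
  [0.15, 0, 0],
  [0.15, 0, 0],
  [0.15, 0, 0],
  [0.15, 0, 0],
  [0.15, 0, 0],
  [0.15, 0, 0],
  [0.15, 0, 0],
  [0.15, 0, 0],
  [0.15, 0, 0],
  [0.15, 0, 0],
  [0.15, 0, 0],
  [0.15, 0, 0],
  [0.15, 0, 0],
  [0.15, 0, 0],
], turn=[0, 0.1, 0.2, 0.3, 0.4, 0.5, 0.6, 0.7, 0.8, 0.9, 1.0, 1.1, 1.2, 1.3, 1.4, 1.5, 1.57, 1.6], hand=[1, 1, 1, 1, 1, 1, 1, 1, 1, 1, 1, 1, 1, 1, 1, 1, 1, 1])

```text
t: 16.97
ee_pos: [0.6158, -0.0261, 0.1359]
eef_rot: [-0.205, 0.844, -0.109, -0.484]
wrist_force: [-16.9, -8.5, 16.6]
opening: 0.0554
```

```bash
python3 sk.py; python3 st.py
```

```text
O from TCP, tool cm [ 3.45 -0.03  0.3 ] force tool [-23.   10.    1.8] torque tool [-0.36 -1.03  2.45]
16.97 q [-0.33   0.098  2.015  0.349  0.552  1.451] p [ 0.6158 -0.0261  0.1359] f [-16.9  -8.5  16.6] op 0.0554
[[ 0.5074 -0.382  -0.7724]
 [ 0.0156 -0.8921  0.4515]
 [-0.8616 -0.2411 -0.4467]]
```

Request:
move_arm([
  [0.15, 0, 0],
  [0.15, 0, 0],
  [0.15, 0, 0],
  [0.15, 0, 0],
], turn=[0.05, 0.1, 0.15, 0.15], hand=[1, 1, 1, 1])

```text
t: 17.3
ee_pos: [0.6169, -0.0272, 0.1359]
eef_rot: [-0.267, 0.826, -0.145, -0.474]
wrist_force: [-13.0, -3.8, 11.4]
opening: 0.0551
```

```bash
python3 sk.py; python3 st.py
```

```text
O from TCP, tool cm [ 3.39 -0.02  0.45] force tool [-16.5   6.1   2.3] torque tool [-0.75 -0.48  1.32]
17.3 q [-0.331  0.1    2.013  0.347  0.549  1.601] p [ 0.6169 -0.0272  0.1359] f [-13.   -3.8  11.4] op 0.0551
[[ 0.5086 -0.4929 -0.706 ]
 [ 0.0133 -0.8154  0.5788]
 [-0.8609 -0.3037 -0.4082]]
```

Request:
move_arm([
  [0, 0, 0],
  [0, 0, 0],
  [0, 0, 0],
  [0, 0, 0],
  [0, 0, 0],
  [-1, 0, 0],
  [-4, 0, 0],
  [-8, 0, 0],
  [-12, 0, 0],
  [-16, 0, 0],
  [-16, 0, 0],
], turn=[0, 0, 0, 0, 0, 0, 0, 0, 0, 0, 0], hand=[-1, -1, -1, -1, -1, -1, -1, -1, -1, -1, -1])

```text
t: 18.22
ee_pos: [0.5368, -0.0302, 0.2829]
eef_rot: [-0.266, 0.83, -0.145, -0.468]
wrist_force: [1.0, -0.1, 1.4]
opening: 0.0853
```

```bash
python3 st.py; python3 -c "
from h import *
im=imaging.grab_frame('scene')[...,::-1]; im2=imaging.grab_frame('top')[...,::-1]
cv2.imwrite('pics/f_scene.png',im);cv2.imwrite('pics/f_top.png',im2)
cv2.imwrite('pics/a3.png',np.hstack([crop(im,(300,225),80,110,5),crop(im2,(294,175),80,110,5)]))
O=np.array([.6311,-.0240,.105]); z=np.array([-.5,-.015,.866]);x=np.array([.866,.02,.5]);y=np.cross(z,x)
f=lambda n_,X:((proj(n_,X)-np.array([[260,170]] if n_=='scene' else [[254,120]]))*5).round(0).tolist()
for n in('scene','top'): print(n,'topcentre locked/flush/unengaged',f(n,[O+(.097+d)*z for d in(.004,0,.015)]),'lugs x',f(n,[O+.099*z+s*.026*x for s in(1,-1)]),'rim centre 4/15mm near edge',f(n,[O+d*z+.033*x for d in(.004,.015)]))
"
```

```text
18.22 q [-0.41  -0.321  2.067  0.276  0.909  1.656] p [ 0.5368 -0.0302  0.2829] f [ 1.  -0.1  1.4] op 0.0853
[[ 0.5195 -0.4889 -0.7008]
 [ 0.0088 -0.817   0.5765]
 [-0.8544 -0.3056 -0.4202]]
scene topcentre locked/flush/unengaged [[144.0, 173.0], [146.0, 181.0], [138.0, 150.0]] lugs x [[166.0, 181.0], [125.0, 174.0]] rim centre 4/15mm near edge [[219.0, 384.0], [214.0, 361.0]]
top topcentre locked/flush/unengaged [[208.0, 303.0], [207.0, 301.0], [208.0, 310.0]] lugs x [[206.0, 258.0], [209.0, 345.0]] rim centre 4/15mm near edge [[201.0, 198.0], [201.0, 203.0]]
```

View pics/a3.png

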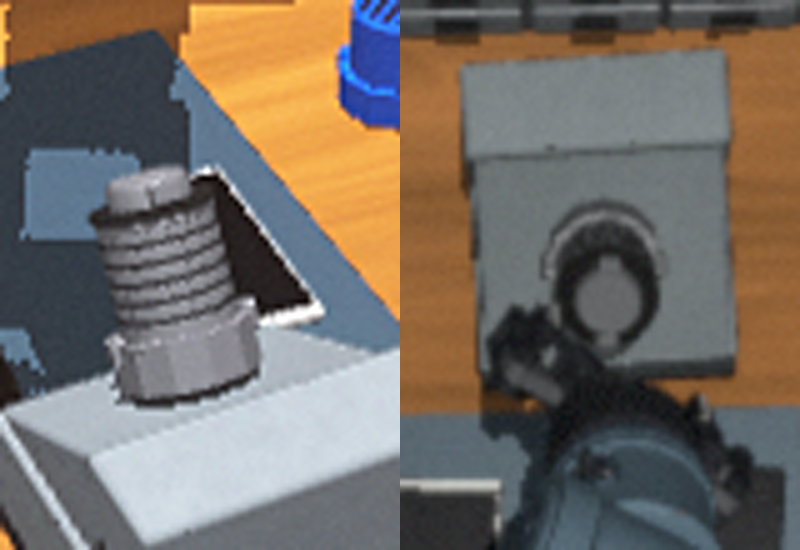

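Picture 6: the filter stands locked. Its top lugs at crop (208,258) and (208,345) match the predicted pixels, and a dark gap shows under the rim. Now I'll untilt the tool by driving past the inner reach limit.

Request:
move_arm([
  [-156, 147, 210],
  [-156, 147, 210],
  [-156, 147, 210],
  [-156, 147, 210],
  [-156, 147, 210],
  [-156, 147, 210],
  [-156, 147, 210],
], turn=[-0.4, -0.4, -0.4, -0.4, -0.4, -0.4, -0.4], hand=[-1, -1, -1, -1, -1, -1, -1])

```text
t: 18.9
ee_pos: [0.3595, -0.0577, 0.2672]
eef_rot: [-0.1, 0.857, -0.044, -0.504]
wrist_force: [-0.5, 0.5, 0.5]
opening: 0.0853
```

```bash
python3 st.py; python3 -c "
from h import *
print(to(r.observe()['ee_pos']+np.array([-3,0,0])))"
```

```text
18.9 q [-0.893 -0.891  2.381  0.417  1.354  0.86 ] p [ 0.3595 -0.0577  0.2672] f [-0.5  0.5  0.5] op 0.0853
[[ 0.4878 -0.1765 -0.8549]
 [ 0.0244 -0.9762  0.2155]
 [-0.8726 -0.126  -0.4719]]
[-146.35   52.95  256.47]
```

Request:
move_arm([
  [-146, 53, 256],
  [-146, 53, 256],
], turn=[0, 0], hand=[-1, -1])

```text
t: 19.07
ee_pos: [0.338, -0.086, 0.2627]
eef_rot: [-0.104, 0.85, -0.037, -0.516]
wrist_force: [0.3, -1.1, 0.1]
opening: 0.0852
```

Request:
move_arm([
  [-137, 53, 260],
  [-137, 53, 260],
], turn=[0, 0], hand=[-1, -1])

```text
t: 19.23
ee_pos: [0.3012, -0.1232, 0.2578]
eef_rot: [-0.109, 0.844, -0.028, -0.524]
wrist_force: [0.0, -0.6, -0.6]
opening: 0.0854
```

Request:
move_arm([
  [-128, 54, 265],
  [-128, 54, 265],
], turn=[0, 0], hand=[-1, -1])

```text
t: 19.4
ee_pos: [0.2486, -0.1569, 0.2528]
eef_rot: [-0.113, 0.841, -0.02, -0.528]
wrist_force: [-0.4, -1.6, -0.3]
opening: 0.0853
```

Request:
move_arm([
  [-118, 54, 270],
  [-118, 54, 270],
], turn=[0, 0], hand=[-1, -1])

```text
t: 19.57
ee_pos: [0.1886, -0.1765, 0.2472]
eef_rot: [-0.117, 0.84, -0.015, -0.529]
wrist_force: [-0.0, -0.5, -0.5]
opening: 0.0855
```

Request:
move_arm([
  [-108, 55, 274],
  [-108, 55, 274],
], turn=[0, 0], hand=[-1, -1])

```text
t: 19.73
ee_pos: [0.125, -0.1812, 0.2409]
eef_rot: [-0.117, 0.841, -0.014, -0.529]
wrist_force: [-1.0, -1.3, -0.6]
opening: 0.0854
```

```bash
python3 st.py; python3 -c "
from h import *
print(to(r.observe()['ee_pos']+np.array([-3,0,0])))"
```

```text
19.73 q [-2.227 -0.885  2.417  0.317  1.963 -0.396] p [ 0.125  -0.1812  0.2409] f [-1.  -1.3 -0.6] op 0.0854
[[ 0.4405 -0.1479 -0.8855]
 [ 0.1    -0.9721  0.2121]
 [-0.8922 -0.182  -0.4134]]
[-132.15   44.37  265.64]
```

The arm slid round to the -y side. I'll bring it back in front and approach inward from slightly +y, which held steady before.

Request:
move_arm([
  [10.6, -25.8, -23.7],
  [10.6, -25.8, -23.7],
  [10.6, -25.8, -23.7],
  [10.6, -25.8, -23.7],
  [10.6, -25.8, -23.7],
  [10.6, -25.8, -23.7],
  [10.6, -25.8, -23.7],
  [10.6, -25.8, -23.7],
  [10.6, -25.8, -23.7],
  [10.6, -25.8, -23.7],
  [10.6, -25.8, -23.7],
  [10.6, -25.8, -23.7],
], turn=[0, 0, 0, 0, 0, 0, 0, 0, 0, 0, 0, 0], hand=[-1, -1, -1, -1, -1, -1, -1, -1, -1, -1, -1, -1])

```text
t: 20.73
ee_pos: [0.4205, 0.0324, 0.29]
eef_rot: [-0.117, 0.84, -0.013, -0.529]
wrist_force: [0.4, -1.4, 0.2]
opening: 0.0852
```

```bash
python3 st.py; python3 -c "
from h import *
print(to(r.observe()['ee_pos']+np.array([-1,0,0])),to(r.observe()['ee_pos']+np.array([0,1,0])))"
```

```text
20.73 q [-0.434 -0.632  2.216  0.302  1.194  1.267] p [0.4205 0.0324 0.29  ] f [ 0.4 -1.4  0.2] op 0.0852
[[ 0.4391 -0.1468 -0.8864]
 [ 0.1017 -0.9721  0.2113]
 [-0.8927 -0.1829 -0.4119]]
[-43.91  14.68  88.64] [ 10.17 -97.21  21.13]
```

Request:
move_arm([
  [-2.1, -4.0, 6.4],
  [-2.1, -4.0, 6.4],
  [-2.1, -4.0, 6.4],
], turn=[0, 0, 0], hand=[-1, -1, -1])

```text
t: 20.98
ee_pos: [0.3571, 0.0868, 0.2868]
eef_rot: [-0.117, 0.838, -0.01, -0.533]
wrist_force: [0.5, -0.6, 0.0]
opening: 0.0852
```

Request:
move_arm([
  [-135, 110, 244],
  [-135, 110, 244],
], turn=[0, 0], hand=[-1, -1])

```text
t: 21.15
ee_pos: [0.3392, 0.0763, 0.2869]
eef_rot: [-0.114, 0.83, -0.012, -0.547]
wrist_force: [0.5, 0.3, -0.1]
opening: 0.0851
```

Request:
move_arm([
  [-130, 110, 246],
  [-130, 110, 246],
], turn=[0, 0], hand=[-1, -1])

```text
t: 21.32
ee_pos: [0.3313, 0.0683, 0.2888]
eef_rot: [-0.111, 0.821, -0.015, -0.56]
wrist_force: [0.7, 0.1, 0.2]
opening: 0.0852
```

```bash
cat > rad.py <<'E'
from h import *
o=r.observe(); p=o['ee_pos']; M=rot(o['eef_rot']).as_matrix(); u=np.array([p[0],p[1],0]); u/=np.linalg.norm(u)
print("q",o['q'].round(2),"p",p.round(3),"X",M[:,0].round(3),"in3m",(M.T@(-3*u)*100).round(0),"left1m",(M.T@np.array([-u[1],u[0],0])*100).round(0),"az p",np.degrees(np.arctan2(p[1],p[0])).round(1))
E
python3 rad.py
```

```text
q [-0.41 -0.89  2.31  0.24  1.41  1.34] p [0.331 0.068 0.289] X [ 0.372  0.1   -0.923] in3m [-115.  103.  257.] left1m [  2. -92.  38.] az p 11.7
```

Request:
move_arm([
  [-114, 57, 276],
  [-114, 57, 276],
], turn=[0, 0], hand=[-1, -1])

```text
t: 21.48
ee_pos: [0.319, 0.0806, 0.2883]
eef_rot: [-0.109, 0.812, -0.021, -0.573]
wrist_force: [0.2, 0.4, 0.2]
opening: 0.0856
```

Request:
move_arm([
  [-106, 57, 278],
  [-106, 57, 278],
], turn=[0, 0], hand=[-1, -1])

```text
t: 21.65
ee_pos: [0.3025, 0.1014, 0.2885]
eef_rot: [-0.106, 0.804, -0.027, -0.584]
wrist_force: [0.8, 0.1, -0.8]
opening: 0.085
```

Request:
move_arm([
  [-98, 57, 280],
  [-98, 57, 280],
], turn=[0, 0], hand=[-1, -1])

```text
t: 21.82
ee_pos: [0.2778, 0.1312, 0.2894]
eef_rot: [-0.101, 0.797, -0.036, -0.594]
wrist_force: [0.7, 0.0, -0.6]
opening: 0.0853
```

```bash
python3 rad.py
```

```text
q [-0.04 -0.89  2.29  0.07  1.45  1.73] p [0.278 0.131 0.289] X [ 0.291  0.063 -0.955] in3m [-87. 173. 229.] left1m [ -7. -81.  59.] az p 25.3
```

Request:
move_arm([
  [-87, 180, 225],
  [-87, 180, 225],
], turn=[0, 0], hand=[-1, -1])

```text
t: 21.98
ee_pos: [0.2635, 0.1341, 0.2903]
eef_rot: [-0.094, 0.79, -0.044, -0.605]
wrist_force: [0.9, -0.3, 0.9]
opening: 0.0852
```

Request:
move_arm([
  [-77, 190, 225],
  [-77, 190, 225],
], turn=[0, 0], hand=[-1, -1])

```text
t: 22.15
ee_pos: [0.2489, 0.1363, 0.2914]
eef_rot: [-0.087, 0.782, -0.053, -0.615]
wrist_force: [-0.1, 0.6, -0.5]
opening: 0.0853
```

Request:
move_arm([
  [-67, 190, 225],
  [-67, 190, 225],
], turn=[0, 0], hand=[-1, -1])

```text
t: 22.32
ee_pos: [0.2298, 0.1427, 0.2931]
eef_rot: [-0.08, 0.775, -0.064, -0.624]
wrist_force: [0.2, 0.4, 0.5]
opening: 0.0856
```

```bash
python3 rad.py
```

```text
q [ 0.14 -0.89  2.27 -0.03  1.55  1.92] p [0.23  0.143 0.293] X [ 0.214  0.001 -0.977] in3m [-55. 206. 211.] left1m [-11. -73.  68.] az p 31.9
```

Request:
move_arm([
  [1.3, 13.5, -9.3],
  [1.3, 13.5, -9.3],
  [1.3, 13.5, -9.3],
  [1.3, 13.5, -9.3],
  [1.3, 13.5, -9.3],
  [1.3, 13.5, -9.3],
], turn=[0, 0, 0, 0, 0, 0], hand=[-1, -1, -1, -1, -1, -1])

```text
t: 22.82
ee_pos: [0.2957, -0.0161, 0.2935]
eef_rot: [-0.085, 0.775, -0.071, -0.623]
wrist_force: [0.1, 1.1, -0.6]
opening: 0.0856
```

Request:
move_arm([
  [-64, 59, 287],
  [-64, 59, 287],
], turn=[0, 0], hand=[-1, -1])

```text
t: 22.98
ee_pos: [0.2724, -0.0105, 0.2951]
eef_rot: [-0.086, 0.764, -0.074, -0.635]
wrist_force: [-0.5, -0.6, 0.1]
opening: 0.0852
```

Request:
move_arm([
  [-60, 59, 287],
  [-60, 59, 287],
], turn=[0, 0], hand=[-1, -1])

```text
t: 23.15
ee_pos: [0.2618, -0.0102, 0.3002]
eef_rot: [-0.085, 0.753, -0.075, -0.648]
wrist_force: [0.0, -0.6, -0.4]
opening: 0.0855
```

```bash
python3 rad.py
```

```text
q [-0.62 -0.89  2.25  0.08  1.67  1.19] p [ 0.262 -0.01   0.3  ] X [ 0.148 -0.003 -0.989] in3m [-44.  56. 291.] left1m [  0. -98.  19.] az p -2.2
```

8.5° is left. I'll do four more calls aimed at the base.

Request:
move_arm([
  [-44, 56, 291],
  [-44, 56, 291],
], turn=[0, 0], hand=[-1, -1])

```text
t: 23.32
ee_pos: [0.2509, -0.01, 0.3038]
eef_rot: [-0.084, 0.742, -0.076, -0.661]
wrist_force: [-0.0, 0.0, -0.1]
opening: 0.0852
```

Request:
move_arm([
  [-34, 56, 291],
  [-34, 56, 291],
], turn=[0, 0], hand=[-1, -1])

```text
t: 23.48
ee_pos: [0.2398, -0.0106, 0.3078]
eef_rot: [-0.083, 0.731, -0.076, -0.674]
wrist_force: [0.0, 0.2, 0.0]
opening: 0.0855
```

Request:
move_arm([
  [-24, 56, 291],
  [-24, 56, 291],
], turn=[0, 0], hand=[-1, -1])

```text
t: 23.65
ee_pos: [0.2285, -0.0121, 0.3127]
eef_rot: [-0.082, 0.719, -0.076, -0.686]
wrist_force: [-0.5, -0.3, 0.3]
opening: 0.0855
```

Request:
move_arm([
  [-14, 56, 291],
  [-14, 56, 291],
], turn=[0, 0], hand=[-1, -1])

```text
t: 23.82
ee_pos: [0.2171, -0.0148, 0.3182]
eef_rot: [-0.081, 0.707, -0.076, -0.698]
wrist_force: [0.2, 1.2, 0.3]
opening: 0.0856
```

```bash
python3 st.py; python3 -c "
from h import *
print(to([.480,.281,.20]))"
```

```text
23.82 q [-0.663 -0.893  2.205  0.014  1.822  1.133] p [ 0.2171 -0.0148  0.3182] f [0.2 1.2 0.3] op 0.0856
[[ 0.014  -0.2197 -0.9755]
 [ 0.0057 -0.9755  0.2198]
 [-0.9999 -0.0086 -0.0124]]
[ 12.36 -34.53 -18.99]
```

Request:
move_arm([
  [12.4, -34.5, -19],
  [12.4, -34.5, -19],
  [12.4, -34.5, -19],
  [12.4, -34.5, -19],
  [12.4, -34.5, -19],
  [12.4, -34.5, -19],
  [12.4, -34.5, -19],
  [12.4, -34.5, -19],
  [12.4, -34.5, -19],
  [12.4, -34.5, -19],
  [12.4, -34.5, -19],
  [12.4, -34.5, -19],
  [12.4, -34.5, -19],
], turn=[-1.1, -1.1, -1.1, -1.1, -1.1, -1.1, -1.1, -1.1, -1.1, -1.1, -1.1, -1.1, -1.1], hand=[-1, -1, -1, -1, -1, -1, -1, -1, -1, -1, -1, -1, -1])

```text
t: 24.9
ee_pos: [0.4798, 0.2811, 0.1984]
eef_rot: [0.301, 0.645, 0.301, -0.635]
wrist_force: [-1.1, -0.3, -0.3]
opening: 0.0856
```

```bash
python3 st.py; python3 -c "
from h import *
print(to([.480,.281,.031]))
t=cv2.imread('pics/top0.png'); s=cv2.imread('pics/scene0.png')
for n,im,c in(('top',t,(198,226)),('scene',s,(372,204))):
    q=crop(im,c,36,40,10); cv2.imwrite(f'pics/cap_{n}.png',q)
cv2.imwrite('pics/cap2.png',np.hstack([cv2.imread('pics/cap_top.png'),cv2.imread('pics/cap_scene.png')]))
print('origins',198-18,226-20,372-18,204-20)
"
```

```text
24.9 q [0.316 0.161 1.699 0.002 1.268 1.007] p [0.4798 0.2811 0.1984] f [-1.1 -0.3 -0.3] op 0.0856
[[ 0.0122  0.7703 -0.6376]
 [ 0.0055 -0.6377 -0.7703]
 [-0.9999  0.0059 -0.012 ]]
[16.74 -0.08  0.2 ]
origins 180 206 354 184
```

View pics/cap2.png

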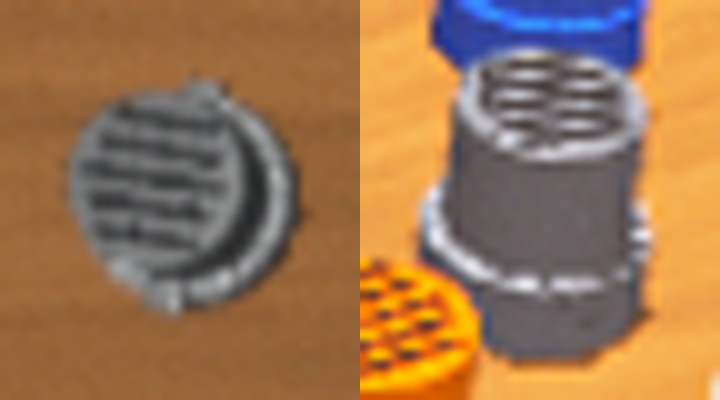

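Picture 7 shows the cap enlarged. The ridges at crop (208,88) and (170,298) are square to the slots, so the cap's y axis lies at about -8.5°. I'll go down and grip.

Request:
move_arm([
  [4, 0, 0],
  [8, 0, 0.1],
  [11, 0, 0.15],
  [14, -0.1, 0.2],
  [16, -0.1, 0.2],
  [16.7, -0.1, 0.2],
  [16.7, -0.1, 0.2],
  [16.7, -0.1, 0.2],
  [16.7, -0.1, 0.2],
  [16.7, -0.1, 0.2],
  [16.7, -0.1, 0.2],
  [16.7, -0.1, 0.2],
  [16.7, -0.1, 0.2],
  [16.7, -0.1, 0.2],
  [16.7, -0.1, 0.2],
], turn=[0, 0, 0, 0, 0, 0, 0, 0, 0, 0, 0, 0, 0, 0, 0], hand=[-1, -1, -1, -1, -1, -1, -1, 1, 1, 1, 1, 1, 1, 1, 1])

```text
t: 26.15
ee_pos: [0.4815, 0.2817, 0.0341]
eef_rot: [0.301, 0.646, 0.301, -0.634]
wrist_force: [-0.5, -1.1, 6.4]
opening: 0.0544
```

```bash
python3 st.py; python3 -c "
from h import *
print(to([.55,.22,.33]),to([.90,.0,.33]))"
```

```text
26.15 q [0.316 0.392 1.79  0.002 0.942 1.006] p [0.4815 0.2817 0.0341] f [-0.5 -1.1  6.4] op 0.0544
[[ 0.016   0.7703 -0.6375]
 [ 0.0068 -0.6376 -0.7703]
 [-0.9998  0.008  -0.0155]]
[-29.52   9.45  -0.07] [-29.11  50.44  -5.43]
```

Request:
move_arm([
  [-4, 0, 0],
  [-8, 0, 0],
  [-12, 0, 0],
  [-29.1, 50.4, -5.4],
  [-29.1, 50.4, -5.4],
  [-29.1, 50.4, -5.4],
  [-29.1, 50.4, -5.4],
  [-29.1, 50.4, -5.4],
  [-29.1, 50.4, -5.4],
  [-29.1, 50.4, -5.4],
  [-29.1, 50.4, -5.4],
  [-29.1, 50.4, -5.4],
  [-29.1, 50.4, -5.4],
  [-29.1, 50.4, -5.4],
  [-29.1, 50.4, -5.4],
  [-29.1, 50.4, -5.4],
  [-29.1, 50.4, -5.4],
], turn=[0, 0, 0, -0.18, -0.18, -0.18, -0.18, -0.18, -0.18, -0.18, -0.18, -0.18, -0.18, -0.18, -0.18, -0.18, -0.18], hand=[1, 1, 1, 1, 1, 1, 1, 1, 1, 1, 1, 1, 1, 1, 1, 1, 1])

```text
t: 27.57
ee_pos: [0.8848, -0.0055, 0.3099]
eef_rot: [0.352, 0.612, 0.359, -0.61]
wrist_force: [-2.2, -0.0, -8.6]
opening: 0.0546
```

```bash
python3 st.py; python3 -c "
from h import *
M=rot(r.observe()['eef_rot']).as_matrix()
for th in (0,10,20,30): print(th)
d=np.array([.93,0.03,.36])*300; print((M.T@d).round())
im=imaging.grab_frame('scene')[...,::-1]; cv2.imwrite('pics/a4.png',im)
print(proj('scene',r.observe()['ee_pos']))
"
```

```text
27.57 q [-0.143  0.966  0.313  0.009  1.867  0.377] p [ 0.8848 -0.0055  0.3099] f [-2.2 -0.  -8.6] op 0.0546
[[-0.0027  0.8692 -0.4944]
 [ 0.0088 -0.4944 -0.8692]
 [-1.     -0.0066 -0.0063]]
0
10
20
30
[-109.  237. -146.]
[[377.23931396 242.94329235]]
```

Request:
move_arm([
  [-105, 230, -165],
  [-105, 230, -165],
], turn=[0, 0], hand=[1, 1])

```text
t: 27.78
ee_pos: [0.8939, 0.0087, 0.3307]
eef_rot: [0.361, 0.626, 0.351, -0.596]
wrist_force: [-0.3, 0.9, -0.9]
opening: 0.055
```

Request:
move_arm([
  [-98, 237, -155],
  [-98, 237, -155],
], turn=[0, 0], hand=[1, 1])

```text
t: 27.95
ee_pos: [0.9044, 0.0145, 0.3371]
eef_rot: [0.369, 0.637, 0.344, -0.583]
wrist_force: [0.8, 0.3, -1.6]
opening: 0.0546
```

Request:
move_arm([
  [-88, 237, -155],
  [-88, 237, -155],
], turn=[0, 0], hand=[1, 1])

```text
t: 28.12
ee_pos: [0.9152, 0.018, 0.3418]
eef_rot: [0.375, 0.648, 0.338, -0.57]
wrist_force: [0.1, -0.4, -1.9]
opening: 0.0546
```

Request:
move_arm([
  [-78, 240, -155],
  [-78, 240, -155],
], turn=[0, 0], hand=[1, 1])

```text
t: 28.28
ee_pos: [0.9258, 0.021, 0.3462]
eef_rot: [0.382, 0.659, 0.331, -0.558]
wrist_force: [-0.1, 0.5, -0.9]
opening: 0.0548
```

Request:
move_arm([
  [-68, 240, -155],
  [-68, 240, -155],
], turn=[0, 0], hand=[1, 1])

```text
t: 28.45
ee_pos: [0.9361, 0.024, 0.3507]
eef_rot: [0.388, 0.668, 0.325, -0.545]
wrist_force: [-0.4, -0.7, -1.8]
opening: 0.0544
```

Request:
move_arm([
  [-58, 240, -155],
  [-58, 240, -155],
], turn=[0, 0], hand=[1, 1])

```text
t: 28.62
ee_pos: [0.9461, 0.027, 0.3553]
eef_rot: [0.393, 0.678, 0.318, -0.533]
wrist_force: [-0.4, 0.2, -1.7]
opening: 0.0546
```

Request:
move_arm([
  [-48, 240, -155],
  [-48, 240, -155],
], turn=[0, 0], hand=[1, 1])

```text
t: 28.78
ee_pos: [0.956, 0.0299, 0.3601]
eef_rot: [0.398, 0.687, 0.311, -0.521]
wrist_force: [-1.3, -0.3, -1.7]
opening: 0.0549
```

```bash
python3 st.py
```

```text
28.78 q [-0.106  0.93   0.298  0.041  1.651  0.412] p [0.956  0.0299 0.3601] f [-1.3 -0.3 -1.7] op 0.0549
[[ 0.2627  0.8435 -0.4686]
 [ 0.0129 -0.4886 -0.8724]
 [-0.9648  0.2231 -0.1392]]
```

Request:
move_arm([
  [-33, 240, -155],
  [-33, 240, -155],
], turn=[0, 0], hand=[1, 1])

```text
t: 28.95
ee_pos: [0.9664, 0.0327, 0.3636]
eef_rot: [0.403, 0.697, 0.305, -0.509]
wrist_force: [-0.2, -0.4, -1.3]
opening: 0.0547
```

Request:
move_arm([
  [-22, 240, -155],
  [-22, 240, -155],
], turn=[0, 0], hand=[1, 1])

```text
t: 29.12
ee_pos: [0.9768, 0.0354, 0.3669]
eef_rot: [0.408, 0.706, 0.298, -0.497]
wrist_force: [-0.4, 0.7, -1.5]
opening: 0.0544
```

Request:
move_arm([
  [-12, 240, -155],
  [-12, 240, -155],
], turn=[0, 0], hand=[1, 1])

```text
t: 29.28
ee_pos: [0.9872, 0.0381, 0.3703]
eef_rot: [0.413, 0.714, 0.291, -0.484]
wrist_force: [-0.1, -0.2, -1.2]
opening: 0.0549
```

Request:
move_arm([
  [-2, 240, -155],
  [-2, 240, -155],
], turn=[0, 0], hand=[1, 1])

```text
t: 29.45
ee_pos: [0.9975, 0.0405, 0.3738]
eef_rot: [0.417, 0.723, 0.284, -0.472]
wrist_force: [-0.2, 0.5, -1.5]
opening: 0.0544
```

Request:
move_arm([
  [8, 240, -155],
  [8, 240, -155],
], turn=[0, 0], hand=[1, 1])

```text
t: 29.62
ee_pos: [1.0078, 0.0429, 0.3773]
eef_rot: [0.422, 0.731, 0.278, -0.459]
wrist_force: [0.5, -0.3, -1.1]
opening: 0.0546
```

Request:
move_arm([
  [18, 240, -155],
  [18, 240, -155],
], turn=[0, 0], hand=[1, 1])

```text
t: 29.78
ee_pos: [1.018, 0.0449, 0.3809]
eef_rot: [0.426, 0.739, 0.271, -0.446]
wrist_force: [-0.5, 0.5, -1.3]
opening: 0.0546
```

```bash
python3 st.py
```

```text
29.78 q [-0.091  0.934  0.298  0.062  1.441  0.424] p [1.018  0.0449 0.3809] f [-0.5  0.5 -1.3] op 0.0546
[[ 0.4549  0.7801 -0.4295]
 [ 0.0197 -0.491  -0.8709]
 [-0.8903  0.3877 -0.2387]]
```

Request:
move_arm([
  [28, 240, -155],
  [28, 240, -155],
], turn=[0, 0], hand=[1, 1])

```text
t: 29.95
ee_pos: [1.028, 0.047, 0.3845]
eef_rot: [0.43, 0.747, 0.264, -0.434]
wrist_force: [0.4, -0.3, -1.4]
opening: 0.0549
```

Request:
move_arm([
  [38, 240, -155],
], turn=[0], hand=[1])

```text
t: 30.03
ee_pos: [1.0356, 0.0481, 0.3874]
eef_rot: [0.433, 0.753, 0.258, -0.424]
wrist_force: [-0.5, 0.3, -2.0]
opening: 0.055
```

```bash
python3 st.py; python3 -c "
from h import *
print(to([.55,-.026,.33]),to([.5546,-.026,.2375]))
M=rot(r.observe()['eef_rot']).as_matrix(); a=np.radians(31.1); print('cap y',np.cos(a)*M[:,1]-np.sin(a)*M[:,2])"
```

```text
30.03 q [-0.088  0.936  0.298  0.068  1.379  0.425] p [1.0356 0.0481 0.3874] f [-0.5  0.3 -2. ] op 0.055
[[ 0.5073  0.7557 -0.4143]
 [ 0.0221 -0.492  -0.8703]
 [-0.8615  0.4323 -0.2663]]
[-19.86 -35.53  28.1 ] [-11.66 -39.18  30.37]
cap y [0.86104901 0.02831047 0.50773332]
```

Request:
move_arm([
  [-19.9, -35.5, 28.1],
  [-19.9, -35.5, 28.1],
  [-19.9, -35.5, 28.1],
  [-19.9, -35.5, 28.1],
  [-19.9, -35.5, 28.1],
  [-19.9, -35.5, 28.1],
  [-19.9, -35.5, 28.1],
  [-19.9, -35.5, 28.1],
  [-19.9, -35.5, 28.1],
  [-19.9, -35.5, 28.1],
  [-19.9, -35.5, 28.1],
  [-19.9, -35.5, 28.1],
  [-19.9, -35.5, 28.1],
  [-15, -37.6, 29.4],
  [-11.7, -39.2, 30.4],
  [-11.7, -39.2, 30.4],
  [-11.7, -39.2, 30.4],
], turn=[0, 0, 0, 0, 0, 0, 0, 0, 0, 0, 0, 0, 0, 0, 0, 0, 0], hand=[1, 1, 1, 1, 1, 1, 1, 1, 1, 1, 1, 1, 1, 1, 1, 1, 1])

```text
t: 31.45
ee_pos: [0.5517, -0.0252, 0.2342]
eef_rot: [0.431, 0.752, 0.261, -0.426]
wrist_force: [-0.1, -0.3, -1.5]
opening: 0.0546
```

```bash
python3 st.py; python3 sk.py; python3 -c "
from h import *
o=r.observe(); M=rot(o['eef_rot']).as_matrix(); p=o['ee_pos']; n=-M[:,0]
a=np.radians(31.1); cy=np.cos(a)*M[:,1]-np.sin(a)*M[:,2]; cx=np.cross(cy,n); rim=p-.034*n
im=imaging.grab_frame('scene')[...,::-1]; im2=imaging.grab_frame('top')[...,::-1]
cv2.imwrite('pics/a5.png',np.hstack([crop(im,(295,200),80,110,5),crop(im2,(296,185),80,110,5)]))
f=lambda n_,X:((proj(n_,X)-np.array([[255,145]] if n_=='scene' else [[256,130]]))*5).round(0).tolist()
th=np.linspace(0,2*np.pi,9)[:-1]
O=np.array([.6311,-.0240,.105]); z=np.array([-.5,-.013,.866]);x=np.array([.866,.022,.5]);y=np.cross(z,x)
print('rim circ',f('scene',[rim+.033*(np.cos(t)*cy+np.sin(t)*cx) for t in th]),'ridge',f('scene',[rim+.036*cy+.013*n]))
print('stub top circ',f('scene',[O+.101*z+.02*(np.cos(t)*x+np.sin(t)*y) for t in th]),'lug',f('scene',O+.0955*z+.026*x),'gasket',f('scene',[O+.0895*z+.03*(np.cos(t)*x+np.sin(t)*y) for t in th]))
print('axis bodyfoot',f('scene',[O+.03*z,O+.084*z]))
"
```

```text
31.45 q [-0.388 -0.211  2.078  0.297  0.814 -0.034] p [ 0.5517 -0.0252  0.2342] f [-0.1 -0.3 -1.5] op 0.0546
[[ 0.501   0.759  -0.4159]
 [ 0.0248 -0.4929 -0.8697]
 [-0.8651  0.4255 -0.2658]]
O from TCP, tool cm [15.16  0.47  0.03] force tool [ 1.3 -0.6  0.7] torque tool [-0.04 -0.16 -0.3 ]
rim circ [[188.0, 265.0], [132.0, 278.0], [95.0, 281.0], [97.0, 273.0], [135.0, 259.0], [187.0, 247.0], [224.0, 243.0], [226.0, 250.0]] ridge [[183.0, 237.0]]
stub top circ [[186.0, 300.0], [209.0, 292.0], [208.0, 286.0], [186.0, 288.0], [154.0, 295.0], [131.0, 304.0], [130.0, 309.0], [152.0, 308.0]] lug [[193.0, 313.0]] gasket [[200.0, 327.0], [234.0, 313.0], [233.0, 305.0], [199.0, 307.0], [152.0, 318.0], [117.0, 331.0], [115.0, 340.0], [150.0, 338.0]]
axis bodyfoot [[204.0, 445.0], [178.0, 333.0]]
```

View pics/a5.png

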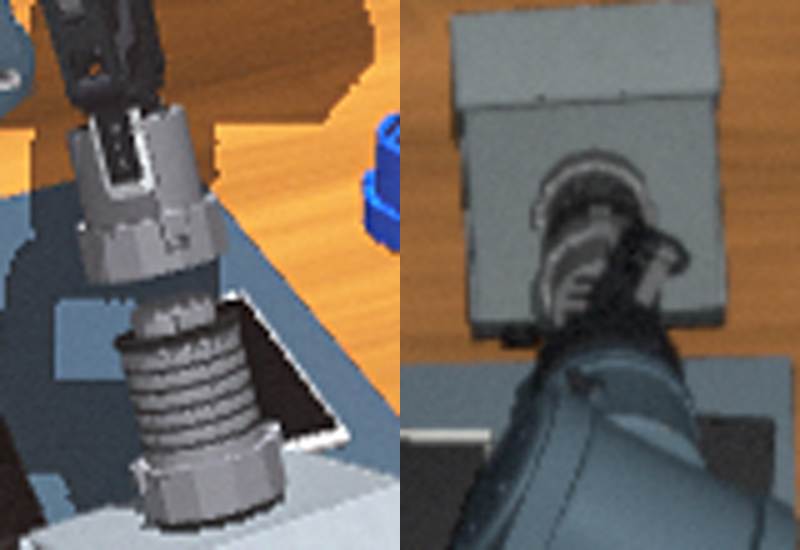

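Picture 8: the cap's ridge (crop 178,238) is above the filter's near lug (about 175,312). I'll compare silhouette edges row by row to get the sideways offset.

```bash
python3 -c "
from h import *
im=imaging.grab_frame('scene').astype(float)
o=r.observe(); M=rot(o['eef_rot']).as_matrix(); p=o['ee_pos']; n=-M[:,0]; rim=p-.034*n
O=np.array([.6311,-.0240,.105]); z=np.array([-.5,-.013,.866]); z/=np.linalg.norm(z)
def sil(base,ax,rad,h0,h1,row):
    a=np.cross(ax,[0,1,0]);a/=np.linalg.norm(a);b=np.cross(ax,a)
    P=np.array([base+h*ax+rad*(np.cos(t)*a+np.sin(t)*b) for h in np.linspace(h0,h1,40) for t in np.linspace(0,6.283,180)])
    q=proj('scene',P); s=q[abs(q[:,1]-row)<.35]; return s[:,0].min(),s[:,0].max()
for nm,args,rows in(('capskirt',(rim,n,.033,0,.026),(191,192,193,194)),('filbody',(O,z,.028,.030,.082),(217,219,221,223,225,227)),('filskirt',(O,z,.033,.004,.03),(241,243))):
  for row in rows:
    l,rr=sil(*args,row); e=[]
    g=cv2.GaussianBlur(im,(1,3),0)[row]
    for x0 in(l,rr):
        xs=np.arange(int(x0)-4,int(x0)+6); d=np.abs(g[xs+1]-g[xs]).sum(1); k=d.argmax()
        w=d[max(k-1,0):k+2]; e.append((w*(xs[max(k-1,0):k+2]+.5)).sum()/w.sum())
    print(nm,row,'pred',round(l,1),round(rr,1),'obs',round(e[0],1),round(e[1],1),'dmid',round((sum(e)-l-rr)/2,2))
print('px per cm tool y,z', ((proj('scene',[rim+.01*M[:,1],rim+.01*M[:,2],rim+.01*n])-proj('scene',rim))).round(2).tolist())
"
```

```text
capskirt 191 pred 270.9 300.9 obs 274.8 303.5 dmid 3.25
capskirt 192 pred 271.2 301.2 obs 274.6 304.5 dmid 3.34
capskirt 193 pred 271.4 301.3 obs 274.7 305.4 dmid 3.73
capskirt 194 pred 271.7 300.4 obs 274.8 297.8 dmid 0.25
filbody 217 pred 279.3 304.3 obs 278.8 303.5 dmid -0.63
filbody 219 pred 279.7 304.8 obs 279.5 304.4 dmid -0.25
filbody 221 pred 280.2 305.2 obs 278.4 304.3 dmid -1.36
filbody 223 pred 280.7 305.7 obs 285.0 305.3 dmid 2.02
filbody 225 pred 281.1 306.1 obs 282.4 305.4 dmid 0.25
filbody 227 pred 281.7 306.5 obs 283.6 306.2 dmid 0.8
filskirt 241 pred 282.7 312.0 obs 282.7 311.8 dmid -0.11
filskirt 243 pred 283.2 311.6 obs 282.7 311.5 dmid -0.3
px per cm tool y,z [[-0.68, 0.71], [-4.2, 0.93], [-1.04, -4.23]]
```

Request:
move_arm([
  [0.5, 0.43, -0.07],
  [1.0, 0.43, -0.07],
  [1.4, 0.43, -0.07],
  [1.6, 0.43, -0.07],
  [1.8, 0.43, -0.07],
  [2.0, 0.43, -0.07],
  [2.2, 0.43, -0.07],
  [2.4, 0.43, -0.07],
  [2.4, 0.43, -0.07],
], turn=[0, 0, 0, 0, 0, 0, 0, 0, 0], hand=[1, 1, 1, 1, 1, 1, 1, 1, 1])

```text
t: 32.35
ee_pos: [0.5714, -0.0275, 0.2224]
eef_rot: [0.434, 0.753, 0.258, -0.423]
wrist_force: [-8.2, -0.1, 6.0]
opening: 0.0548
```

```bash
python3 st.py; python3 sk.py
```

```text
32.35 q [-0.375 -0.148  2.054  0.304  0.762 -0.038] p [ 0.5714 -0.0275  0.2224] f [-8.2 -0.1  6. ] op 0.0548
[[ 0.5096  0.7551 -0.4126]
 [ 0.0216 -0.4906 -0.8711]
 [-0.8602  0.4349 -0.2664]]
O from TCP, tool cm [13.15 -0.77  0.36] force tool [-9.4 -3.6  1.8] torque tool [-0.08 -0.4  -1.11]
```

The start pose was read before the arm had settled, so I overshot sideways by about 7 mm. I'll back up, correct, let it settle and measure again.

Request:
move_arm([
  [-0.7, 0, 0],
  [-1.4, 0, 0],
  [-1.8, -0.3, 0.1],
  [-2, -0.72, 0.24],
  [-2, -0.72, 0.24],
  [-2, -0.72, 0.24],
  [-2, -0.72, 0.24],
  [-2, -0.72, 0.24],
], turn=[0, 0, 0, 0, 0, 0, 0, 0], hand=[1, 1, 1, 1, 1, 1, 1, 1])

```text
t: 33.02
ee_pos: [0.5547, -0.0265, 0.2356]
eef_rot: [0.434, 0.753, 0.258, -0.423]
wrist_force: [-0.3, 0.0, -2.1]
opening: 0.0545
```

```bash
python3 st.py; cat > sp.py <<'E'
from h import *
O=np.array([.6311,-.0240,.105]); z=np.array([-.5,-.013,.866]); z/=np.linalg.norm(z)
o=r.observe(); M=rot(o['eef_rot']).as_matrix()
P=O+.084*z; v=M.T@(P+.01*z-o['ee_pos'])*100; print("rim above face mm",(-(M[:,0]@(o['ee_pos']-.0*z-P))*1000-34).round(1),"lateral y,z cm",v[1:].round(2),"F tool",(M.T@o['wrist_force']).round(1),"T",(M.T@o['wrist_torque']).round(2))
E
python3 sp.py; python3 -c "
from h import *
im=imaging.grab_frame('scene')[...,::-1]; im2=imaging.grab_frame('top')[...,::-1]
cv2.imwrite('pics/a6.png',np.hstack([crop(im,(295,200),80,110,5),crop(im2,(296,185),80,110,5)]))"; python3 sp.py
```

```text
33.02 q [-0.389 -0.21   2.077  0.301  0.804 -0.039] p [ 0.5547 -0.0265  0.2356] f [-0.3  0.  -2.1] op 0.0545
[[ 0.5093  0.7551 -0.4128]
 [ 0.0217 -0.4907 -0.871 ]
 [-0.8603  0.4347 -0.2663]]
rim above face mm 33.3 lateral y,z cm [ 0.02 -0.01] F tool [ 1.7 -1.2  0.7] T [-0.02 -0.2  -0.34]
rim above face mm 33.3 lateral y,z cm [ 0.01 -0.01] F tool [ 1.3 -0.6  0.5] T [-0.01 -0.2  -0.36]
```

View pics/a6.png

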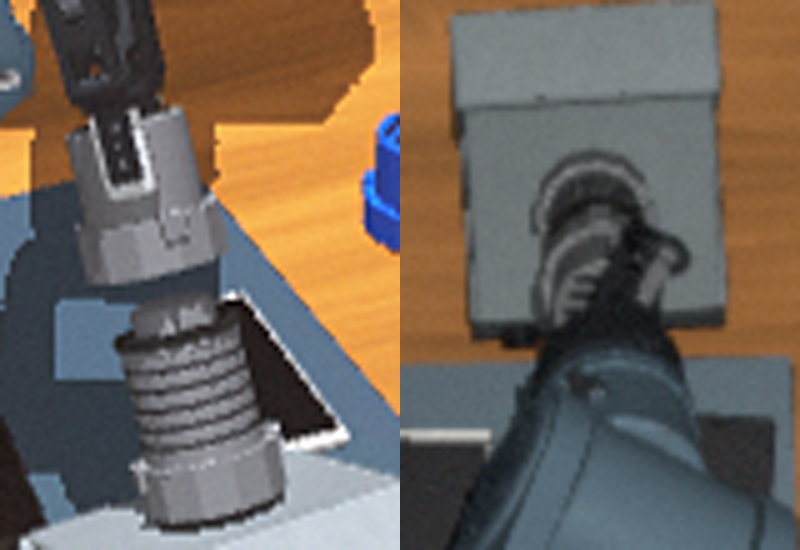

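Request:
move_arm([
  [0.5, 0, 0],
  [1.0, 0, 0],
  [1.3, 0, 0],
  [1.5, 0, 0],
  [1.7, 0, 0],
  [1.9, 0, 0],
  [2.1, 0, 0],
  [2.3, 0, 0],
  [2.3, 0, 0],
], turn=[0, 0, 0, 0, 0, 0, 0, 0, 0], hand=[1, 1, 1, 1, 1, 1, 1, 1, 1])

```text
t: 33.87
ee_pos: [0.5674, -0.0261, 0.217]
eef_rot: [0.434, 0.753, 0.257, -0.422]
wrist_force: [-3.7, 1.1, 4.7]
opening: 0.0547
```

```bash
python3 sp.py
```

```text
rim above face mm 10.9 lateral y,z cm [-0.12  0.05] F tool [-5.9 -1.3 -0.7] T [-0.04  0.03 -0.32]
```

Request:
move_arm([
  [0.2, 0, 0],
  [0.4, 0, 0],
  [0.6, 0, 0],
  [0.8, 0, 0],
  [0.8, 0, 0],
], turn=[0, 0, 0, 0, 0], hand=[1, 1, 1, 1, 1])

```text
t: 34.28
ee_pos: [0.5717, -0.026, 0.2101]
eef_rot: [0.434, 0.753, 0.257, -0.422]
wrist_force: [-3.1, -0.2, 3.6]
opening: 0.0545
```

```bash
python3 sp.py; python3 -c "
from h import *
im=imaging.grab_frame('scene')[...,::-1]; im2=imaging.grab_frame('top')[...,::-1]
cv2.imwrite('pics/a7.png',np.hstack([crop(im,(295,200),80,110,5),crop(im2,(296,185),80,110,5)]))"
```

```text
rim above face mm 2.7 lateral y,z cm [-0.13  0.05] F tool [-4.6 -0.6  0.5] T [-0.01 -0.1  -0.39]
```

View pics/a7.png

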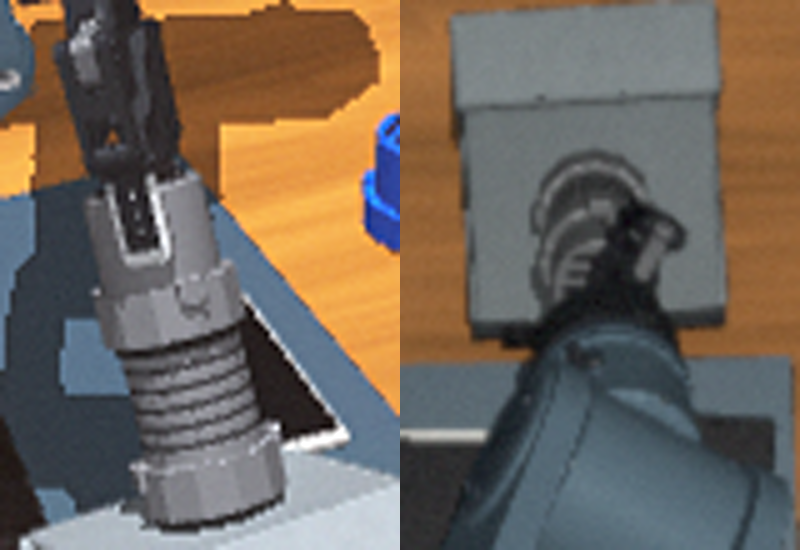

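Picture 9: the cap sits over the upper stub with only the gasket line showing, rim about 3 mm up at 5 N. Now I'll press it flush.

Request:
move_arm([
  [0.2, 0, 0],
  [0.4, 0, 0],
  [0.6, 0, 0],
  [0.75, 0, 0],
  [0.75, 0, 0],
], turn=[0, 0, 0, 0, 0], hand=[1, 1, 1, 1, 1])

```text
t: 34.8
ee_pos: [0.5752, -0.0258, 0.2048]
eef_rot: [0.435, 0.753, 0.258, -0.422]
wrist_force: [-17.8, -0.8, 17.2]
opening: 0.0544
```

```bash
python3 sp.py
```

```text
rim above face mm -3.6 lateral y,z cm [-0.16  0.07] F tool [-23.9  -5.5   3.4] T [ 0.02 -0.49 -1.62]
```

Request:
move_arm([
  [0.15, 0, 0],
  [0.15, 0, 0],
  [0.15, 0, 0],
  [0.15, 0, 0],
  [0.15, 0, 0],
  [0.15, 0, 0],
  [0.15, 0, 0],
  [0.15, 0, 0],
  [0.15, 0, 0],
  [0.15, 0, 0],
  [0.15, 0, 0],
  [0.15, 0, 0],
  [0.15, 0, 0],
  [0.15, 0, 0],
  [0.15, 0, 0],
  [0.15, 0, 0],
  [0.15, 0, 0],
  [0.15, 0, 0],
  [0.15, 0, 0],
], turn=[0, 0.1, 0.2, 0.3, 0.4, 0.5, 0.6, 0.7, 0.8, 0.9, 1.0, 1.1, 1.2, 1.3, 1.4, 1.5, 1.6, 1.68, 1.68], hand=[1, 1, 1, 1, 1, 1, 1, 1, 1, 1, 1, 1, 1, 1, 1, 1, 1, 1, 1])

```text
t: 36.38
ee_pos: [0.5769, -0.0286, 0.2059]
eef_rot: [-0.27, 0.827, -0.144, -0.472]
wrist_force: [-17.0, -9.0, 18.0]
opening: 0.0549
```

```bash
python3 sp.py; python3 st.py
```

```text
rim above face mm -3.5 lateral y,z cm [-0.02  0.49] F tool [-24.3  10.1  -0.6] T [-0.34 -0.19  2.78]
36.38 q [-0.369 -0.113  2.061  0.311  0.713  1.632] p [ 0.5769 -0.0286  0.2059] f [-17.  -9.  18.] op 0.0549
[[ 0.5137 -0.4927 -0.7024]
 [ 0.0157 -0.8132  0.5818]
 [-0.8579 -0.3099 -0.41  ]]
```

Request:
move_arm([
  [0.1, 0, 0],
  [0.1, 0, 0],
  [0.1, 0, 0],
  [0.1, 0, 0],
], turn=[0.05, 0.1, 0.1, 0.1], hand=[1, 1, 1, 1])

```text
t: 36.72
ee_pos: [0.5775, -0.0298, 0.2062]
eef_rot: [-0.308, 0.814, -0.168, -0.464]
wrist_force: [-15.3, -3.7, 14.2]
opening: 0.0551
```

```bash
python3 sp.py
```

```text
rim above face mm -3.5 lateral y,z cm [-0.03  0.62] F tool [-20.1   6.4   2.1] T [-1.47 -0.57  1.86]
```

Torque climbed to 1.5 N m, so it is at the stop. I'll release and retreat along the axis.

Request:
move_arm([
  [0, 0, 0],
  [0, 0, 0],
  [0, 0, 0],
  [0, 0, 0],
  [0, 0, 0],
  [-1, 0, 0],
  [-4, 0, 0],
  [-8, 0, 0],
  [-12, 0, 0],
  [-15, 0, 0],
  [-15, 0, 0],
], turn=[0, 0, 0, 0, 0, 0, 0, 0, 0, 0, 0], hand=[-1, -1, -1, -1, -1, -1, -1, -1, -1, -1, -1])

```text
t: 37.63
ee_pos: [0.5011, -0.0324, 0.3423]
eef_rot: [-0.307, 0.817, -0.167, -0.459]
wrist_force: [1.1, -0.8, 1.1]
opening: 0.0853
```

```bash
python3 st.py; python3 -c "
from h import *
im=imaging.grab_frame('scene')[...,::-1]; im2=imaging.grab_frame('top')[...,::-1]
cv2.imwrite('pics/a8.png',np.hstack([crop(im,(295,195),80,110,5),crop(im2,(296,185),80,110,5)]))
O=np.array([.6311,-.0240,.105]); z=np.array([-.5,-.013,.866]);z/=np.linalg.norm(z);x=np.array([.866,.022,.5]);y=np.cross(z,x)
f=lambda n_,X:((proj(n_,X)-np.array([[255,140]] if n_=='scene' else [[256,130]]))*5).round(0).tolist()
for n in('scene','top'): print(n,'cap top centre locked/flush/on lugs',f(n,[O+(.084+.07+d)*z for d in(.004,0,.015)]),'cap ridges +-y top edge',f(n,[O+.112*z+s*.0345*y for s in(1,-1)]),'filter ridges',f(n,[O+.028*z+s*.0345*y for s in(1,-1)]))
"
```

```text
37.63 q [-0.462 -0.471  2.05   0.276  1.08   1.749] p [ 0.5011 -0.0324  0.3423] f [ 1.1 -0.8  1.1] op 0.0853
[[ 0.5227 -0.5546 -0.6475]
 [ 0.0084 -0.7561  0.6544]
 [-0.8525 -0.3475 -0.3905]]
scene cap top centre locked/flush/on lugs [[141.0, 202.0], [143.0, 211.0], [136.0, 179.0]] cap ridges +-y top edge [[231.0, 280.0], [95.0, 320.0]] filter ridges [[271.0, 453.0], [137.0, 496.0]]
top cap top centre locked/flush/on lugs [[200.0, 287.0], [200.0, 285.0], [200.0, 294.0]] cap ridges +-y top edge [[136.0, 263.0], [259.0, 257.0]] filter ridges [[136.0, 216.0], [252.0, 211.0]]
```

View pics/a8.png

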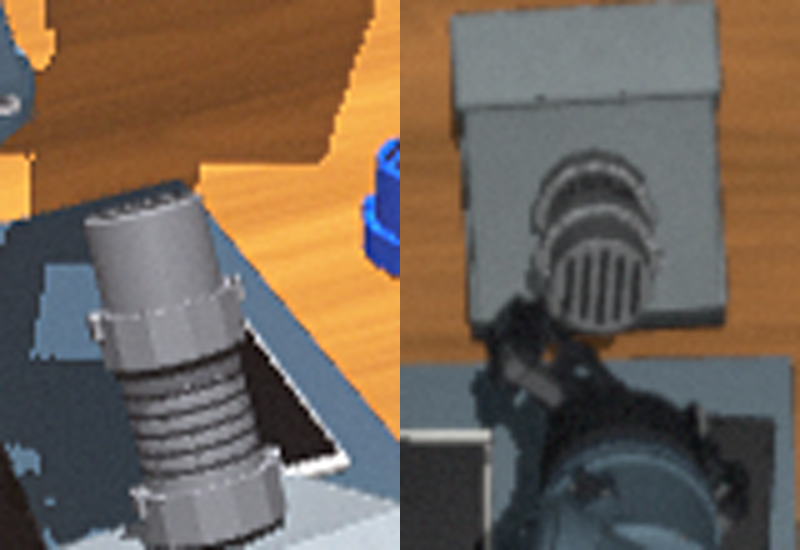

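Picture 10: both parts are seated. The cap's top centre at about (140,203) matches the locked prediction (141,202). The ridges of both parts are at the predicted ±y places, and the arm is clear, so I'll hand the job in.

```bash
python3 -c "
from h import *
print(job.finish_job())"
```

```text
the job is handed in; nothing more can be done
None
```

I fitted the filter section on the extractor's stub and the cap on top of it, and handed the job in at about 38 s of the 72 s. Each was pressed flush, turned clockwise to the stop and let go. `finish_job` gave no verdict, so "locked" is my reading of the last pictures.

**Tilt:** the moves can't tilt the tool directly, so I drove it past its reach limit: outward to tilt it 30°, inward to bring it upright again. This held joints 2 and 3 at the ends of their ranges. Joint 2 read down to -0.894 (limit given as -0.89) and joint 3 read 0.298 (limit 0.3). I took this as rounding or tolerance, but couldn't confirm it.

**Last checks that agreed:**
- **Position:** the cap's top centre was within about a pixel of where a locked cap should appear. The ridges of both parts were within 1 to 2 pixels of their locked places.
- **Spring-up:** a dark gasket gap showed under each rim. The 4 mm rise itself is too small to measure reliably in these pictures.
- **Arm:** it was clear of everything when I handed in.

**What went wrong or disagreed:**
- **Cap approach:** the first try was about 7 mm off to the side because I used a pose reading from before the arm had settled. It touched the filter's stub with about 9 N. I backed off and corrected, and the picture afterwards showed the filter unmoved.
- **Untilting:** during one pass the arm slid round to the side and had to be brought back.
- **Filter stop:** the filter's torque at the stop reached only 0.75 N m, against 1.5 N m for the cap. I judged the filter by its lug positions instead.
- **Edge measurement:** an automatic check of the cap's edges gave unreliable results, so I used the picture.
- **Bystanders:** I planned paths clear of them and saw none disturbed near the work, but I made no full final check of all seven.

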